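# Clamp the cartons in the price-marking jig

## Robot

A 6-joint arm with a two-finger parallel gripper is mounted at the origin on the work surface. World frame = base frame: x ahead of the robot, y to its left, z up, the work surface at z = 0. Lengths are in m, angles in rad, forces in N, time in s.
With the tool pointing down it reaches from about 0.3 to 0.875 m from the base axis. Payload 6.4 kg.
Tool frame: the origin (TCP) lies midway between the tips of the shut fingers; the grasp point (between the pads) lies ctrl.grip_point_offset behind it (ctrl.grip_point_offset is the distance from the TCP to the grasp point, in m); z points along the fingers, y is the direction in which the jaws open and shut (so a half turn about z gives the same grasp; the last joint's range is limited). The gripper opens to 85 mm and grips with 20 to 120 N. Pads are 22 mm wide; open, the fingers measure 114 mm over their backs; the gripper's body (76 mm by 85 mm) begins 54 mm behind the grasp point. The pads swing forward as they close: fully open they stand 13 mm farther back than shut.
Start: joints at [1.039, 0.181, 1.607, -0, 1.354, -0.206], TCP at [0.184, 0.545, 0.231] pointing down, gripper open.
Joint ranges: [-2.99, 2.99], [-0.89, 2.07], [0.3, 2.58], [-1.14, 4.28], [0, 2.63], [-3.12, 3.12]. Speed limits (rad/s): [2.57, 2.57, 3.01, 3.14, 3.14, 3.14].

## Interface

Orientations are given as a unit quaternion [w, x, y, z].
In Python, from bench import ctrl, viewer gives the robot as it stands.
- The arm moves only by the shell command python3 -m handwheel 'ROWS' [OPENING]. ROWS is JSON, a list of rows, each an object with "travel": the shift along the tool's x, y, z as a fraction of full scale, a list of three; "dr": the turn, a rotation vector about the tool's x, y, z as a fraction of full scale, a list of three. A call has 1 to 20 rows; each row shifts and turns the pose as measured when the row begins, along the tool's axes as they then stand; what a row does not reach is not made up. Full scale, the value 1, is 150 mm for a shift and 30 degrees for a turn. A row lasts 1/12 s, in which the tool goes at most 41.7 mm and 7.16 degrees, less where a joint would pass 70% of its speed; a pose out of reach is approached as far as the arm can. A call with a number of a shift or a turn outside -1 to 1 is refused whole. A call with a gripper value outside its range is refused whole. OPENING is the opening, from -1 (shut) to 1 (fully open), set as the call begins (- or left out, the last holds). The fingers move at their own pace and stop on an object; the grip force is fixed at half the most. Time passes only in rows, so rows that do not move let the fingers close. It gives the time, the measured TCP pose, the force and the opening at its end, in the units of the state.
- ctrl.get_obs(): the state, without advancing time (a new reading comes with each control period).
- viewer.camera(name): name is "scene" or "side" or "wrist"; returns the picture (400x640x3 uint8, red, green, blue); there is no depth.
- viewer.get_calibration(name): a dict with "camera_matrix" (3x3 intrinsics, pixels), "R" (3x3) and "t" (3): a world point X has camera coordinates R X + t. Camera axes: x right, y down, z forward; pixel columns grow to the right and rows downward; lengths in m; the calibration is good to about 2 mm. A picture is of the moment at which its call begins: read the wrist's pose just before it. get_calibration takes no time and is no camera call; for the wrist camera it gives the pose at the moment of the call.
- ctrl.hand_in(): hands the job in, once; it reports no verdict.
The state is a dict: "time_s": time; "q": joint angles; "dq": joint speeds; "joint_efforts": joint torques, N m; "eef_pos": TCP position; "eef_rot": TCP orientation; "wrist_force": force on the tool from outside, world axes, zero at the start; "torque": the same for the moment, N m; "opening": opening from 0.0 (shut) to 1.0 (fully open).
Only numpy, scipy, OpenCV 4.12 (cv2) and the standard library are available. Lean on these libraries where they do the work, as an engineer would, in place of code of your own. Each camera call takes 0.05 s, during which the arm holds its last target. There are 200 camera calls.

## Task

The cartons on the shop counter are to be held for price marking: swing the jig's red-handled toggle lever fully open, stand every carton upright in a bay of its own up to the green fence (any order), then, with the lever still open, lay the T-square on the jig with its long face flush against the whole row and its stem in line with the clamp pad. Finally swing the lever back over its high point until it snaps fully closed, so that the pad presses the T-square and the row tight against the fence. Leave the jar, the tub and the ledger where they are.

Things in the scene. Friction and masses are not known exactly. Their poses are not given: they have to be found in the camera images.
- jig: Grey base plate of the price-marking jig, fixed, 12 mm thick. Origin on the counter surface. Own axes: x along the row of four bays, +y the clamping direction (from the toggle lever towards the fence), z up. It spans x -150..150, y -215..120 mm. Yellow-floored bays 63 mm wide, open towards -y, are parted by dividers 4 mm thick (y 39..89 mm, tops 18 mm above the counter).
- fence (a point): Middle of the green fence's inner face, at floor level of the bays (jig x = 0, y = 90 mm, 12 mm above the counter). The fence is 12 mm thick, 280 mm long along the jig's x, its top 24 mm above the counter.
- bay0 (a point): Point on the floor of bay 0 (12 mm above the counter): the middle of the underside of a carton that stands centred in it and touches the fence. Jig x = -100.5 mm, y = 60 mm.
- bay1 (a point): Point on the floor of bay 1 (12 mm above the counter): the middle of the underside of a carton that stands centred in it and touches the fence. Jig x = -33.5 mm, y = 60 mm.
- bay2 (a point): Point on the floor of bay 2 (12 mm above the counter): the middle of the underside of a carton that stands centred in it and touches the fence. Jig x = 33.5 mm, y = 60 mm.
- bay3 (a point): Point on the floor of bay 3 (12 mm above the counter): the middle of the underside of a carton that stands centred in it and touches the fence. Jig x = 100.5 mm, y = 60 mm.
- lever (a joint): Toggle lever's angle about its upright pivot, rad: 0 = fully closed (as at the start; points along the jig's +x), 1.95 = fully open (swung clockwise seen from above, away from the fence). Its high point (dead centre) is at 0.40: a spring snaps the lever closed below that and pushes it open above it. Moving it takes about 4 to 10 N at the handle.
- clamp_pivot (a point): Point on the lever's upright pivot axis at the mid-height of the lever bar: jig x = 0, y = -170 mm, 68 mm above the counter. The lever's bar is 12 mm thick.
- lever_handle (a point): Middle of the free part of the red upright handle at the end of the lever, 120 mm from the pivot axis and 90 mm above the counter. The handle is a round bar of 19 mm diameter; it stands free from 74 to 108 mm above the counter and swings in a level circle with the lever; it does not turn on its own.
- pad: Black rubber pad (60 mm wide along the jig's x) on the red spring jaw driven by the lever, at jig x = 0. Origin 30 mm behind (jig -y) its pressing face, 32 mm above the counter. The face stands at jig y = -88 mm with the lever open; closed, it would come to -47 mm if free. It yields at 2.5 N/mm, up to 15 mm, so it presses about 12 N on a T-square laid flush on the row.
- tsquare: Loose T-square, 0.25 kg: pale wooden straightedge 240 (its x) x 12 (its y) x 40 mm high; dark steel stem 24 mm wide, 40 mm high, 70 mm long out of the middle of its -y side. Origin at the middle of the straightedge's underside. Flush face: +y, at y = 6 mm; stem's end at y = -76 mm. In use it lies on the jig plate, stem's end towards the pad; flush on a full row its origin is at jig x = 0, y = 24 mm.
- tsquare_grip (a point): A good grasp point of the T-square, inside its stem: y = -28 mm, 24 mm above its underside; grip across the 24 mm width of the stem.
- carton0: Loose red, yellow-banded carton, 56 mm (its x) x 60 mm (its y) x 50 mm high, about 0.2 kg, contents settled low; white patch on top. Origin at the centre of the underside. In a bay its 60 mm side runs along the jig's y (either way round). May be absent: three or four cartons are present. All cartons have the same size.
- carton1: Loose yellow, red-banded carton, 56 mm (its x) x 60 mm (its y) x 50 mm high, about 0.2 kg, contents settled low; white patch on top. Origin at the centre of the underside. In a bay its 60 mm side runs along the jig's y (either way round). May be absent: three or four cartons are present. All cartons have the same size.
- carton2: Loose green, yellow-banded carton, 56 mm (its x) x 60 mm (its y) x 50 mm high, about 0.2 kg, contents settled low; white patch on top. Origin at the centre of the underside. In a bay its 60 mm side runs along the jig's y (either way round). May be absent: three or four cartons are present. All cartons have the same size.
- carton3: Loose orange, green-banded carton, 56 mm (its x) x 60 mm (its y) x 50 mm high, about 0.2 kg, contents settled low; white patch on top. Origin at the centre of the underside. In a bay its 60 mm side runs along the jig's y (either way round). May be absent: three or four cartons are present. All cartons have the same size.
- jar: Glass jar with orange lid, 90 mm across, 120 mm high, origin at the centre of its underside. A bystander.
- tub: Grey tub with red lid, 124 mm across, 137 mm high, origin at the centre of its underside. A bystander.
- ledger: Closed account book, 110 x 160 x 21 mm, lying flat; origin at the centre of its underside. A bystander.
Things that resemble listed ones, but are neither listed nor needed, are in the scene too. Leave any blue or pink look-alike of the carton0 alone.

How it is judged:
By the outcome, as a careful person would: the job done as asked, in the order asked, and still so for the second after the job is handed in, with the robot touching nothing.
Of carton0, carton1, carton2, carton3 only 3 to 4 are there at a start; the rules pass over those that are not, and their reading is None.
At some moment in a run one of carton0, carton1, carton2, carton3, tsquare may be knocked a few centimetres aside while the robot is not near it.
It also fails if it takes over 210 s, if anything falls off the work surface, if the arm or the gripper's body presses on something with over 40 N, if the wrist force passes 120 N, or if a joint passes its speed limit or range.

## Working session

There is one attempt and no reset: what is moved stays moved. The work goes in short steps, Python scripts to look and compute and a shell command to move; the robot and the scene stay as the last step left them, time stands still between calls to the robot, and variables do not carry over. Pictures are saved under pics/ and viewed, about 12 in all and at most 16, crops included, and the job is handed in when it is done.

```bash
mkdir -p pics; ls; cat > h.py <<'E'
import numpy as np, cv2, json
from bench import ctrl, viewer
from scipy.spatial.transform import Rotation as R
def obs():
    o=ctrl.get_obs(); return o
def cal(n): c=viewer.get_calibration(n); return tuple(np.array(c[k]) for k in("camera_matrix","R","t"))
def snap(n,f):
    c=cal(n); im=viewer.camera(n); cv2.imwrite(f'pics/{f}.png',im[:,:,::-1]); np.savez(f'pics/{f}.npz',K=c[0],R=c[1],t=c[2]); return im
def load(f): d=np.load(f'pics/{f}.npz'); return d['K'],d['R'],d['t']
def unproj(c,px,z):
    K,Rm,t=c; px=np.atleast_2d(px).astype(float)
    d=np.c_[px,np.ones(len(px))]@np.linalg.inv(K).T@Rm; o=-Rm.T@t
    return o+d*((z-o[2])/d[:,2])[:,None]
def proj(c,X):
    K,Rm,t=c; p=(np.atleast_2d(X)@Rm.T+t)@K.T; return p[:,:2]/p[:,2:]
E
python3 - <<'E'
from h import *
o=obs(); print(o, ctrl.grip_point_offset)
a=snap('scene','s0'); b=snap('side','d0'); 
for n in('scene','side'): print(n,cal(n))
E
```

```text
pics
{'time_s': 0.0, 'q': array([ 1.03870783e+00,  1.81554615e-01,  1.60800500e+00, -3.21199037e-05,
        1.35378937e+00, -2.06311904e-01]), 'dq': array([-2.43193052e-03,  7.27019882e-04,  1.83120523e-03, -6.79983276e-04,
       -6.78902029e-04, -3.18601830e-05]), 'joint_efforts': array([-5.78133531e-04, -4.44878983e+01, -3.51330972e+01, -5.62172172e-04,
        9.70745663e-03,  2.16363759e-05]), 'eef_pos': array([0.18373969, 0.54427152, 0.23037797]), 'eef_rot': array([-3.02280980e-04,  1.62165454e-01,  9.86763190e-01, -8.24653471e-04]), 'wrist_force': array([-0.70368048, -0.11996319,  0.05125896]), 'torque': array([ 0.00282955,  0.02609367, -0.06643955]), 'opening': 0.9980980686329761} 0.0187
scene (array([[370.1056918 ,   0.        , 327.20683908],
       [  0.        , 370.1056918 , 199.67328249],
       [  0.        ,   0.        ,   1.        ]]), array([[ 0.10074416,  0.99489822, -0.00530445],
       [ 0.61394405, -0.06636209, -0.78655501],
       [-0.7828942 ,  0.07598419, -0.61749743]]), array([-0.0484682 , -0.24391743,  1.60943961]))
side (array([[476.62732453,   0.        , 314.53011058],
       [  0.        , 476.62732453, 200.51314878],
       [  0.        ,   0.        ,   1.        ]]), array([[ 0.68762643, -0.72606084,  0.00235474],
       [-0.41727265, -0.39783402, -0.81707505],
       [ 0.59418299,  0.56085983, -0.57652651]]), array([-0.33785296,  0.27533497,  1.4039977 ]))
```

View pics/s0.png

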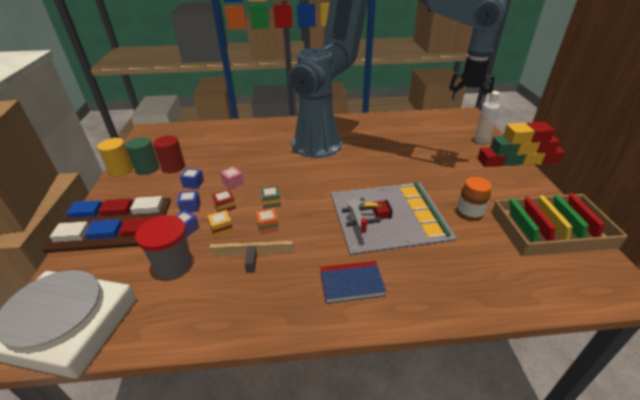

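View pics/d0.png

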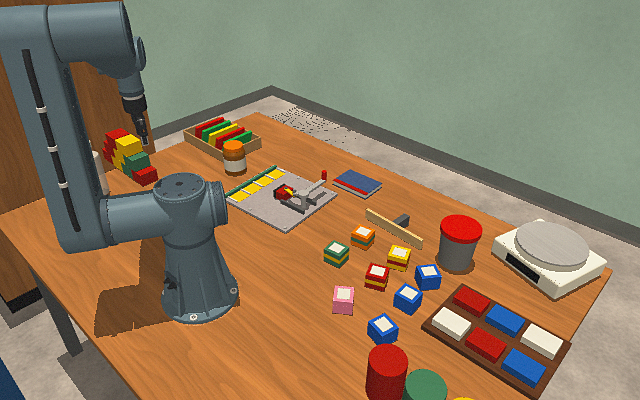

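The side view shows four needed cartons: green (336,252), orange (363,238), yellow (399,258) and red (377,275). The pink (343,300) and blue (428,277; 407,298; 383,330) ones are look-alikes. The jig is at (280,200), the T-square at (395,230). I'll enlarge both areas.

```bash
python3 - <<'E'
import cv2,numpy as np
a=cv2.imread('pics/d0.png')
def crop(x,y,w,h,s):
    c=cv2.resize(a[y:y+h,x:x+w],None,fx=s,fy=s,interpolation=cv2.INTER_CUBIC)
    for i in range(0,w,10):
        cv2.line(c,(i*s,0),(i*s,4 if i%50 else 12),(255,255,255),1); 
        if i%20==0: cv2.putText(c,str(x+i),(i*s,20),0,.35,(255,255,255),1)
    for j in range(0,h,10):
        cv2.line(c,(0,j*s),(5,j*s),(255,255,255),1)
        if j%20==0: cv2.putText(c,str(y+j),(6,j*s+4),0,.35,(255,255,255),1)
    return c
cv2.imwrite('pics/cj.png',crop(220,160,130,80,6)); cv2.imwrite('pics/cc.png',crop(318,200,130,96,6))
E
```

```text
(no output)
```

View pics/cj.png

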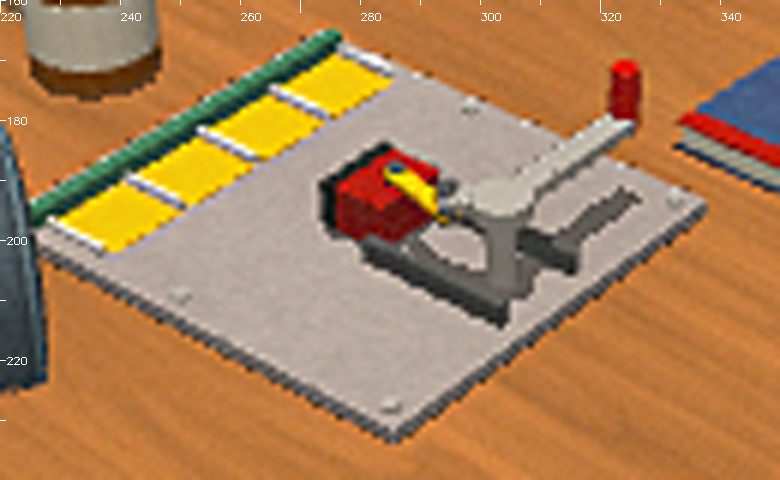

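View pics/cc.png

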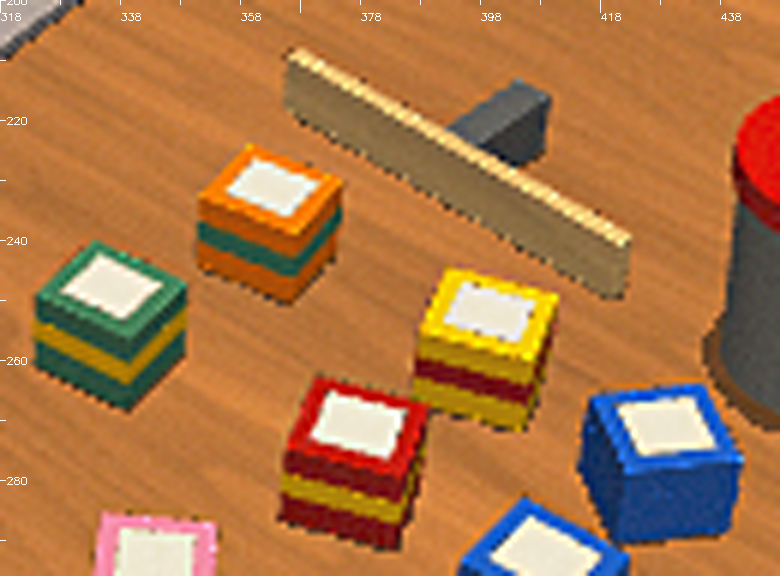

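```bash
cat > fit.py <<'E'
from h import *
from scipy.optimize import least_squares
def fit(c,J,P,z0=0,x0=(.5,.1,0)):
    J=np.array(J,float)/1000; P=np.array(P,float)
    f=lambda p:(proj(c,np.c_[R.from_euler('z',p[2]).apply(J)[:,:2]+p[:2],J[:,2]+z0])-P).ravel()
    best=min((least_squares(f,[x0[0],x0[1],a],loss='soft_l1') for a in np.arange(-3,3.2,.8)),key=lambda r:r.cost)
    return best.x, f(best.x).reshape(-1,2)
E
python3 - <<'E'
from fit import *
np.set_printoptions(precision=4,suppress=True)
c=load('d0')
J=[(-150,-215,12),(150,-215,12),(120,-170,108),(0,-170,74),(-134,39,18),(-67,39,18),(0,39,18),(67,39,18),(134,39,18)]
P=[(220+x/6,160+y/6) for x,y in [(390,433),(707,205),(625,66),(503,190),(104,249),(184,204),(260,156),(329,113),(392,71)]]
p,r=fit(c,J,P); print('jig',p,np.degrees(p[2])); print(r.round(1).tolist())
cc=lambda L:[(318+x/6,200+y/6) for x,y in L]
T=[(-120,6,40),(120,6,40),(120,6,0),(-120,6,0),(-12,-76,40),(12,-76,40)]
for order in ([0,1,2,3,4,5],[1,0,3,2,5,4]):
  pass
# near face of straightedge is +y or; stem is on far side so near face = flush +y
p,r=fit(c,T,cc([(622,245),(288,60),(288,105),(610,298),(550,97),(513,82)])); print('ts',p,np.degrees(p[2]),r.round(1).tolist())
tops={'green':[(36,296),(96,242),(188,288),(125,348)],'orange':[(200,198),(248,147),(343,183),(303,235)],'yellow':[(418,333),(447,270),(558,295),(527,362)],'red':[(288,455),(318,377),(428,405),(405,474)]}
for k,v in tops.items():
    X=unproj(c,cc(v),.05); e=np.linalg.norm(np.roll(X,-1,0)-X,axis=1)*1000
    ang=[np.degrees(np.arctan2(*(X[b]-X[a])[[1,0]])) for a,b in((0,1),(1,2),(2,3),(3,0))]
    print(k,X.mean(0),e.round(1),np.round(ang,1))
E
```

```text
jig [0.4971 0.2406 0.0745] 4.266177842861825
[[0.5, 0.0], [0.6, -0.5], [0.4, 0.4], [-0.2, 1.5], [-0.2, -0.2], [-0.5, -0.6], [-0.7, -0.2], [-0.4, -0.2], [0.5, -0.1]]
ts [ 0.6247 -0.2422  1.5192] 87.04222874582155 [[-0.2, 0.2], [-0.4, -0.9], [-1.1, 0.7], [0.2, 0.7], [0.3, -0.3], [1.0, -0.8]]
green [ 0.3852 -0.1953  0.05  ] [54.7 59.9 58.3 60.1] [   6.6  -85.  -173.4   91.6]
orange [ 0.5104 -0.2034  0.05  ] [54.  59.  51.6 61.7] [  10.1  -79.2 -166.9  103.1]
yellow [ 0.5069 -0.3477  0.05  ] [54.1 58.8 57.  57. ] [  20.   -66.3 -161.8  110.9]
red [ 0.3942 -0.3507  0.05  ] [59.3 56.6 51.4 57.1] [  23.7  -67.5 -156.3  120.4]
```

```bash
cat > go.py <<'E'
import sys
from h import *
np.set_printoptions(precision=4,suppress=True)
def status():
    o=obs(); w,x,y,z=o['eef_rot']; M=R.from_quat([x,y,z,w]).as_matrix()
    return o,M
def plan(x,y,z,yaw=None):
    """yaw = wanted world angle (deg) of tool y; prints dr first, then travel in the axes after the turn"""
    o,M=status(); d=np.array([x,y,z])-o['eef_pos']
    cur=np.degrees(np.arctan2(M[1,1],M[0,1])); yaw=cur if yaw is None else yaw
    dz=-(((yaw-cur)+180)%360-180)
    xh=np.array([-np.sin(np.radians(yaw)),np.cos(np.radians(yaw)),0])*-1
    # tool x = y cross z ; z=(0,0,-1)
    yh=np.array([np.cos(np.radians(yaw)),np.sin(np.radians(yaw)),0]); zh=np.array([0,0,-1.]); xh=np.cross(yh,zh)
    t=np.array([d@xh,d@yh,d@zh])/.15
    tilt=np.degrees(np.arccos(-M[2,2])); tv=M.T@np.cross(M[:,2],[0,0,-1])*180/np.pi/30
    n=int(np.ceil(np.hypot(t[0],t[1])/.26)); m=int(np.ceil(abs(dz)/7))
    print(f"t={o['time_s']:.1f} pos{o['eef_pos'].round(4)} yaw{cur:.1f} q6 {o['q'][5]:.2f} tilt{tilt:.2f} trim dr{tv.round(3)} F{o['wrist_force'].round(1)} op{o['opening']:.2f}")
    print(f"turn total dr_z {dz/30:.3f} -> {m} rows of {dz/30/max(m,1):.3f};  shift xyz {t.round(3)} ; xy in {n} rows of {(t[:2]/max(n,1)).round(3)}")
def jig(x,y,z=0):
    P=json.load(open('jig.json')); a=P[2]; c,s=np.cos(a),np.sin(a)
    return np.array([P[0]+c*x/1e3-s*y/1e3,P[1]+s*x/1e3+c*y/1e3,z/1e3])
if __name__=='__main__':
    a=[float(v) for v in sys.argv[2:]]
    if sys.argv[1]=='j': plan(*jig(*a[:3]),*( [a[3]+np.degrees(json.load(open('jig.json'))[2])] if len(a)>3 else []))
    else: plan(a[0]/1e3,a[1]/1e3,a[2]/1e3,*a[3:4])
E
echo '[0.4971,0.2406,0.0745]'>jig.json
python3 go.py j 120 -170 150 90
python3 - <<'E'
from fit import *
print(unproj(load('d0'),[(235,176)],0),unproj(load('s0'),[(471,217)],0))
# jig cross check in scene
from go import jig
print(proj(load('s0'),[jig(-150,-215,12),jig(150,-215,12),jig(150,120,12),jig(120,-170,108)]))
E
```

```text
t=0.1 pos[0.1838 0.5443 0.2305] yaw71.3 q6 -0.21 tilt0.09 trim dr[-0.003 -0.001  0.   ] F[-0.8  0.9 -0.4] op1.00
turn total dr_z -0.764 -> 4 rows of -0.191;  shift xyz [-2.732 -3.308  0.537] ; xy in 17 rows of [-0.161 -0.195]
[[0.48239779 0.4363098  0.        ]] [[0.54133116 0.47087725 0.        ]]
[[328.0617 190.9233]
 [346.0862 251.1369]
 [453.2811 236.8288]
 [360.1376 217.9863]]
```

```bash
python3 -m handwheel '[{"travel":[0,0,0],"dr":[0,0,-0.19]},{"travel":[0,0,0],"dr":[0,0,-0.19]},{"travel":[0,0,0],"dr":[0,0,-0.19]},{"travel":[0,0,0],"dr":[0,0,-0.19]},{"travel":[-0.16,-0.195,0],"dr":[0,0,0]},{"travel":[-0.16,-0.195,0],"dr":[0,0,0]},{"travel":[-0.16,-0.195,0],"dr":[0,0,0]},{"travel":[-0.16,-0.195,0],"dr":[0,0,0]},{"travel":[-0.16,-0.195,0],"dr":[0,0,0]},{"travel":[-0.16,-0.195,0],"dr":[0,0,0]},{"travel":[-0.16,-0.195,0],"dr":[0,0,0]},{"travel":[-0.16,-0.195,0],"dr":[0,0,0]},{"travel":[-0.16,-0.195,0],"dr":[0,0,0]},{"travel":[-0.16,-0.195,0],"dr":[0,0,0]},{"travel":[-0.16,-0.195,0],"dr":[0,0,0]},{"travel":[-0.16,-0.195,0],"dr":[0,0,0]},{"travel":[-0.16,-0.195,0],"dr":[0,0,0]},{"travel":[-0.16,-0.195,0],"dr":[0,0,0]},{"travel":[-0.16,-0.195,0],"dr":[0,0,0]},{"travel":[-0.16,-0.195,0],"dr":[0,0,0]}]'; python3 go.py j 120 -170 150 90
```

```text
time_s: 1.77
eef_pos: [0.6189, 0.098, 0.2208]
eef_rot: [-0.007, -0.053, 0.999, -0.003]
wrist_force: [0.3, 0.7, 0.3]
opening: 0.996
t=1.8 pos[0.6189 0.098  0.2208] yaw96.1 q6 -1.70 tilt0.87 trim dr[-0.009 -0.027 -0.   ] F[0.3 0.7 0.3] op1.00
turn total dr_z 0.062 -> 1 rows of 0.062;  shift xyz [-0.061 -0.125  0.472] ; xy in 1 rows of [-0.061 -0.125]
```

```bash
python3 -m handwheel '[{"travel":[-0.06,-0.125,0],"dr":[-0.01,-0.027,0.062]},{"travel":[0,0,0],"dr":[0,0,0]},{"travel":[0,0,0],"dr":[0,0,0]}]' -0.2; python3 go.py j 120 -170 84 90; python3 - <<'E'
from go import *
c=snap('wrist','w0') is not None
a=cv2.imread('pics/w0.png'); k=load('w0')
for P in [(120,-170,108),(0,-170,74),(-134,39,18),(0,39,18),(134,39,18),(0,-47,60)]:
    u=proj(k,jig(*P))[0]; print(P,u); cv2.drawMarker(a,tuple(int(round(v)) for v in u),(255,0,255),0,14,1)
cv2.imwrite('pics/w0m.png',a)
E
```

```text
time_s: 2.02
eef_pos: [0.6343, 0.0717, 0.218]
eef_rot: [-0.001, -0.032, 0.999, -0.001]
wrist_force: [-1.0, 0.3, 0.5]
opening: 0.602
t=2.0 pos[0.6343 0.0717 0.218 ] yaw93.7 q6 -1.71 tilt0.10 trim dr[-0.002 -0.002 -0.   ] F[-1.   0.3  0.5] op0.60
turn total dr_z -0.019 -> 1 rows of -0.019;  shift xyz [0.028 0.058 0.893] ; xy in 1 rows of [0.028 0.058]
(120, -170, 108) [327.2927 196.529 ]
(0, -170, 74) [326.2203  59.1924]
(-134, 39, 18) [546.8839 -92.0299]
(0, 39, 18) [516.5608  65.2133]
(134, 39, 18) [493.5947 184.3057]
(0, -47, 60) [454.9838  60.0476]
```

View pics/w0m.png

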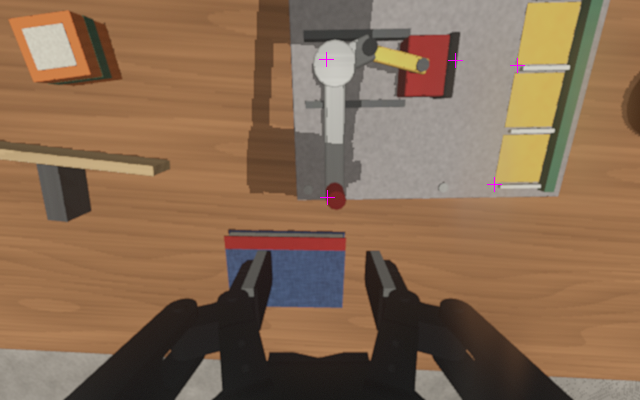

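The wrist picture shows the handle top at (336,193), 8 px from its projection. The dividers agree to about 3 px. I'll settle nearer and check again.

```bash
python3 -m handwheel '[{"travel":[0.03,0.06,0.15],"dr":[0,0,-0.02]},{"travel":[0,0,0.2],"dr":[0,0,0]},{"travel":[0,0,0],"dr":[0,0,0]},{"travel":[0,0,0],"dr":[0,0,0]},{"travel":[0,0,0],"dr":[0,0,0]}]'; python3 - <<'E'
from go import *
plan(*jig(120,-170,84),94.3)
snap('wrist','w1')
a=cv2.imread('pics/w1.png'); k=load('w1')
for P in [(120,-170,108),(0,-170,74),(0,39,18),(67,39,18),(134,39,18),(150,-215,12),(150,120,12)]:
    u=proj(k,jig(*P))[0]; print(P,u); cv2.drawMarker(a,tuple(int(round(v)) for v in u),(255,0,255),0,14,1)
cv2.imwrite('pics/w1m.png',a)
E
```

```text
time_s: 2.48
eef_pos: [0.626, 0.0863, 0.1662]
eef_rot: [-0.001, -0.042, 0.999, -0.0]
wrist_force: [-0.1, 0.2, -0.0]
opening: 0.398
t=2.5 pos[0.626  0.0863 0.1662] yaw94.8 q6 -1.70 tilt0.11 trim dr[-0.001 -0.004 -0.   ] F[-0.1  0.2 -0. ] op0.40
turn total dr_z 0.015 -> 1 rows of 0.015;  shift xyz [-0.019 -0.043  0.548] ; xy in 1 rows of [-0.019 -0.043]
(120, -170, 108) [309.3456 225.5036]
(0, -170, 74) [310.4374  58.773 ]
(0, 39, 18) [536.3825  70.5251]
(67, 39, 18) [519.5506 143.5408]
(134, 39, 18) [505.0576 206.4109]
(150, -215, 12) [271.7559 216.3595]
(150, 120, 12) [570.8555 218.7226]
```

View pics/w1m.png

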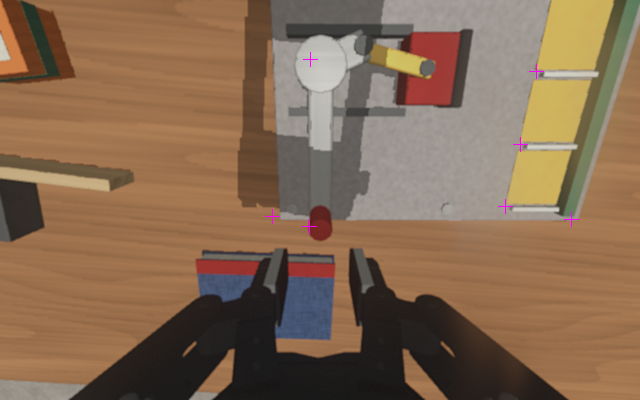

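```bash
python3 - <<'E'
from go import *
from scipy.optimize import least_squares
w=load('w1'); d=load('d0')
obsv=[(w,(150,-215,12),(281,219)),(w,(150,120,12),(578,219)),(w,(0,-170,74),(321,63)),(w,(134,89,18),(560,209)),(w,(67,89,18),(577,147)),(w,(0,89,18),(598,74)),
(d,(-150,-215,12),(285,232.2)),(d,(150,-215,12),(337.8,194.2)),(d,(120,-170,108),(324.2,171)),(d,(140,90,24),(276.8,167)),(d,(-134,89,18),(228,196.5)),(d,(67,89,18),(265.2,174.3)),(d,(0,89,18),(253.2,181)),(d,(-67,89,18),(240.8,189.2))]
def f(p):
    r=[]
    for c,J,px in obsv:
        J=np.array(J)/1e3; X=R.from_euler('z',p[2]).apply(J)+[p[0],p[1],0]
        r+=list((proj(c,X)[0]-px)*(1 if c is w else 2.5))
    return np.array(r)
s=least_squares(f,[.497,.24,.07],loss='soft_l1',f_scale=3); print(s.x,f(s.x).reshape(-1,2).round(1).tolist())
json.dump(list(s.x),open('jig.json','w'))
for P in [(120,-170,108),(120,-170,74),(0,39,18),(134,39,18)]: print(proj(w,jig(*P)))
plan(*jig(120,-170,84),np.degrees(s.x[2])+90)
E
```

```text
[0.4988 0.2475 0.0806] [[-2.3, 0.3], [-0.7, 1.0], [-1.5, 0.6], [-2.2, -0.7], [-1.2, -1.3], [-1.4, -1.0], [-0.2, -2.9], [-1.2, -4.0], [-1.7, -1.5], [-1.0, -5.1], [-2.1, -2.1], [-2.1, -1.8], [-1.7, -1.0], [-1.7, -3.1]]
[[319.0711 229.4384]]
[[318.9901 213.8574]]
[[543.0717  72.8829]]
[[511.6312 208.1665]]
t=2.5 pos[0.6266 0.0863 0.1671] yaw94.8 q6 -1.70 tilt0.05 trim dr[-0.001 -0.    -0.   ] F[-0.2  0.6 -0.1] op0.40
turn total dr_z 0.005 -> 1 rows of 0.005;  shift xyz [-0.037  0.006  0.554] ; xy in 1 rows of [-0.037  0.006]
```

```bash
python3 -m handwheel '[{"travel":[-0.037,0.006,0],"dr":[0,0,0]},{"travel":[0,0,0.14],"dr":[0,0,0]},{"travel":[0,0,0.14],"dr":[0,0,0]},{"travel":[0,0,0.14],"dr":[0,0,0]},{"travel":[0,0,0.12],"dr":[0,0,0]},{"travel":[0,0,0],"dr":[0,0,0]},{"travel":[0,0,0],"dr":[0,0,0]}]' -0.35; python3 go.py j 120 -170 84 90
```

```text
time_s: 3.12
eef_pos: [0.6432, 0.0894, 0.0974]
eef_rot: [0.011, -0.043, 0.999, -0.001]
wrist_force: [-0.4, 0.2, 0.5]
opening: 0.327
t=3.1 pos[0.6432 0.0894 0.0974] yaw94.9 q6 -1.70 tilt1.29 trim dr[-0.006  0.042 -0.   ] F[-0.4  0.2  0.5] op0.33
turn total dr_z 0.009 -> 1 rows of 0.009;  shift xyz [ 0.075 -0.005  0.089] ; xy in 1 rows of [ 0.075 -0.005]
```

```bash
python3 -m handwheel '[{"travel":[0.075,-0.005,0.03],"dr":[-0.006,0.042,0.01]},{"travel":[0,0,0.05],"dr":[0,0,0]},{"travel":[0,0,0],"dr":[0,0,0]},{"travel":[0,0,0],"dr":[0,0,0]}]'; python3 go.py j 120 -170 84 90
```

```text
time_s: 3.45
eef_pos: [0.6345, 0.0876, 0.0897]
eef_rot: [0.003, -0.04, 0.999, -0.0]
wrist_force: [-0.7, -0.9, 0.2]
opening: 0.323
t=3.5 pos[0.6345 0.0876 0.0897] yaw94.6 q6 -1.70 tilt0.31 trim dr[-0.001  0.01   0.   ] F[-0.7 -0.9  0.2] op0.32
turn total dr_z -0.002 -> 1 rows of -0.002;  shift xyz [0.016 0.002 0.038] ; xy in 1 rows of [0.016 0.002]
```

```bash
python3 -m handwheel '[{"travel":[0.016,0,0.06],"dr":[0,0.01,0]},{"travel":[0.003,-0.07,0],"dr":[0,0,0.167]},{"travel":[0.003,-0.07,0],"dr":[0,0,0.167]},{"travel":[0.003,-0.07,0],"dr":[0,0,0.167]},{"travel":[0.003,-0.07,0],"dr":[0,0,0.167]},{"travel":[0.003,-0.07,0],"dr":[0,0,0.167]},{"travel":[0.003,-0.07,0],"dr":[0,0,0.167]},{"travel":[0,0,0],"dr":[0,0,0]}]'; python3 - <<'E'
from go import *
o,M=status(); p=o['eef_pos']; v=p-jig(0,-170); print('lever ang',-np.degrees(np.arctan2(v[1],v[0]))+np.degrees(json.load(open('jig.json'))[2]),'r',np.hypot(v[0],v[1]))
plan(*p)
E
```

```text
time_s: 4.12
eef_pos: [0.6214, 0.0279, 0.0806]
eef_rot: [0.002, 0.231, 0.973, 0.002]
wrist_force: [-0.2, -2.2, 0.8]
opening: 0.328
lever ang 29.344785957601584 r 0.11988681450145629
t=4.1 pos[0.6214 0.0279 0.0806] yaw63.2 q6 -1.25 tilt0.33 trim dr[0.01  0.004 0.   ] F[-0.2 -2.2  0.8] op0.33
turn total dr_z -0.000 -> 0 rows of -0.000;  shift xyz [0. 0. 0.] ; xy in 0 rows of [0. 0.]
```

```bash
cat > lev.py <<'E'
from go import *
o,M=status(); p=o['eef_pos']; v=p-jig(0,-170); print('lever ang',-np.degrees(np.arctan2(v[1],v[0]))+np.degrees(json.load(open('jig.json'))[2]),'r',np.hypot(v[0],v[1]))
plan(*p)
E
python3 -m handwheel '[{"travel":[0.003,-0.07,0],"dr":[0.01,0,0.167]},{"travel":[0.003,-0.07,0],"dr":[0,0,0.167]},{"travel":[0.003,-0.07,0],"dr":[0,0,0.167]},{"travel":[0.003,-0.07,0],"dr":[0,0,0.167]},{"travel":[0.003,-0.07,0],"dr":[0,0,0.167]},{"travel":[0.003,-0.07,0],"dr":[0,0,0.167]},{"travel":[0.003,-0.07,0],"dr":[0,0,0.167]},{"travel":[0.003,-0.07,0],"dr":[0,0,0.167]},{"travel":[0,0,0],"dr":[0,0,0]}]'; python3 lev.py
```

```text
time_s: 4.87
eef_pos: [0.5537, -0.0326, 0.0796]
eef_rot: [-0.003, 0.554, 0.832, -0.006]
wrist_force: [-4.8, -2.1, 2.2]
opening: 0.325
lever ang 74.15938350794751 r 0.11807440405750777
t=4.9 pos[ 0.5537 -0.0326  0.0796] yaw22.7 q6 -0.66 tilt0.82 trim dr[-0.027  0.003  0.   ] F[-4.8 -2.1  2.2] op0.33
turn total dr_z -0.000 -> 0 rows of -0.000;  shift xyz [0. 0. 0.] ; xy in 0 rows of [0. 0.]
```

Another 8 rows.

```bash
python3 -m handwheel '[{"travel":[0.0,-0.07,0],"dr":[-0.027,0,0.167]},{"travel":[0.003,-0.07,0],"dr":[0,0,0.167]},{"travel":[0.003,-0.07,0],"dr":[0,0,0.167]},{"travel":[0.003,-0.07,0],"dr":[0,0,0.167]},{"travel":[0.003,-0.07,0],"dr":[0,0,0.167]},{"travel":[0.003,-0.07,0],"dr":[0,0,0.167]},{"travel":[0.003,-0.07,0],"dr":[0,0,0.167]},{"travel":[0.003,-0.03,0],"dr":[0,0,0.07]},{"travel":[0,0,0],"dr":[0,0,0]}]'; python3 lev.py
```

```text
time_s: 5.62
eef_pos: [0.4743, -0.0356, 0.0794]
eef_rot: [0.001, 0.793, 0.61, 0.001]
wrist_force: [-0.4, 0.1, 0.5]
opening: 0.322
lever ang 113.18804948229086 r 0.11983828267095929
t=5.6 pos[ 0.4743 -0.0356  0.0794] yaw-14.9 q6 -0.07 tilt0.13 trim dr[0.004 0.001 0.   ] F[-0.4  0.1  0.5] op0.32
turn total dr_z -0.000 -> 0 rows of -0.000;  shift xyz [0. 0. 0.] ; xy in 0 rows of [0. 0.]
```

```bash
python3 -m handwheel '[{"travel":[0,0,0],"dr":[0,0,0]},{"travel":[0,0,-0.2],"dr":[0,0,0]},{"travel":[0,0,-0.25],"dr":[0,0,0]},{"travel":[0,0,-0.25],"dr":[0,0,0]},{"travel":[0,0,-0.25],"dr":[0,0,0]},{"travel":[0,0,-0.25],"dr":[0,0,0]},{"travel":[0,0,-0.25],"dr":[0,0,0]},{"travel":[0,0,0],"dr":[0,0,0.233]},{"travel":[0,0,0],"dr":[0,0,0.233]},{"travel":[0,0,0],"dr":[0,0,0.233]},{"travel":[0,0,0],"dr":[0,0,0.233]},{"travel":[0,0,0],"dr":[0,0,0.233]},{"travel":[0,0,0],"dr":[0,0,0.233]},{"travel":[0,0,0],"dr":[0,0,0.233]},{"travel":[0,0,0],"dr":[0,0,0.233]},{"travel":[0,0,0],"dr":[0,0,0.233]},{"travel":[0,0,0],"dr":[0,0,0.233]},{"travel":[0,0,0],"dr":[0,0,0]}]' 1; python3 go.py w 385 -195 250 -84.5; python3 go.py w 440 -240 320 -84.5
```

```text
time_s: 7.12
eef_pos: [0.4722, -0.0287, 0.3082]
eef_rot: [-0.002, 0.999, 0.042, -0.003]
wrist_force: [-0.7, -0.2, 0.4]
opening: 1.0
t=7.1 pos[ 0.4722 -0.0287  0.3082] yaw-85.2 q6 1.17 tilt0.43 trim dr[-0.009  0.011  0.   ] F[-0.7 -0.2  0.4] op1.00
turn total dr_z -0.024 -> 1 rows of -0.024;  shift xyz [-0.685  1.048  0.388] ; xy in 5 rows of [-0.137  0.21 ]
t=7.1 pos[ 0.4722 -0.0287  0.3082] yaw-85.2 q6 1.17 tilt0.43 trim dr[-0.009  0.011  0.   ] F[-0.7 -0.2  0.4] op1.00
turn total dr_z -0.024 -> 1 rows of -0.024;  shift xyz [-0.348  1.382 -0.078] ; xy in 6 rows of [-0.058  0.23 ]
```

```bash
python3 -m handwheel '[{"travel":[-0.145,0.23,-0.02],"dr":[0,0,-0.02]},{"travel":[-0.145,0.23,-0.02],"dr":[0,0,0]},{"travel":[-0.145,0.23,-0.02],"dr":[0,0,0]},{"travel":[-0.145,0.23,-0.02],"dr":[0,0,0]},{"travel":[-0.145,0.23,-0.02],"dr":[0,0,0]},{"travel":[-0.145,0.23,-0.02],"dr":[0,0,0]},{"travel":[-0.145,0.23,-0.02],"dr":[0,0,0]},{"travel":[0,0,0],"dr":[0,0,0]},{"travel":[0,0,0],"dr":[0,0,0]},{"travel":[0,0,0],"dr":[0,0,0]}]'; python3 go.py w 385 -195 250 -84.5;python3 - <<'E'
from go import *
snap('wrist','w2')
E
```

```text
time_s: 7.95
eef_pos: [0.3438, -0.2914, 0.3281]
eef_rot: [-0.004, 0.997, 0.08, -0.004]
wrist_force: [-0.5, 0.1, -0.6]
opening: 1.002
t=8.0 pos[ 0.3438 -0.2914  0.3281] yaw-80.9 q6 0.45 tilt0.65 trim dr[-0.017  0.014  0.   ] F[-0.5  0.1 -0.6] op1.00
turn total dr_z 0.121 -> 1 rows of 0.121;  shift xyz [ 0.335 -0.613  0.521] ; xy in 3 rows of [ 0.112 -0.204]
```

View pics/w2.png

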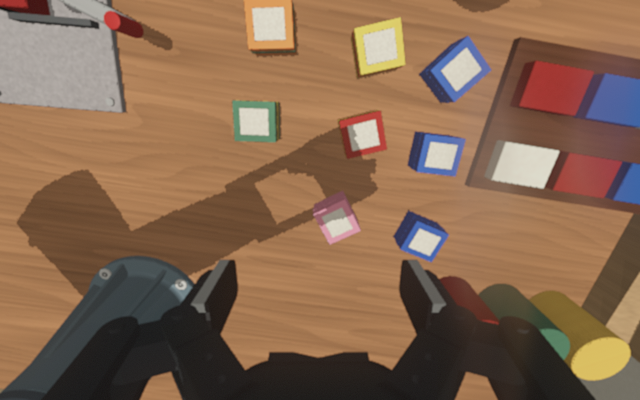

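```bash
python3 - <<'E'
import cv2
a=cv2.imread('pics/w2.png')[0:165,225:415]
cv2.imwrite('pics/w2c.png',cv2.resize(a,None,fx=3.6,fy=3.6,interpolation=cv2.INTER_CUBIC))
E
```

```text
(no output)
```

View pics/w2c.png

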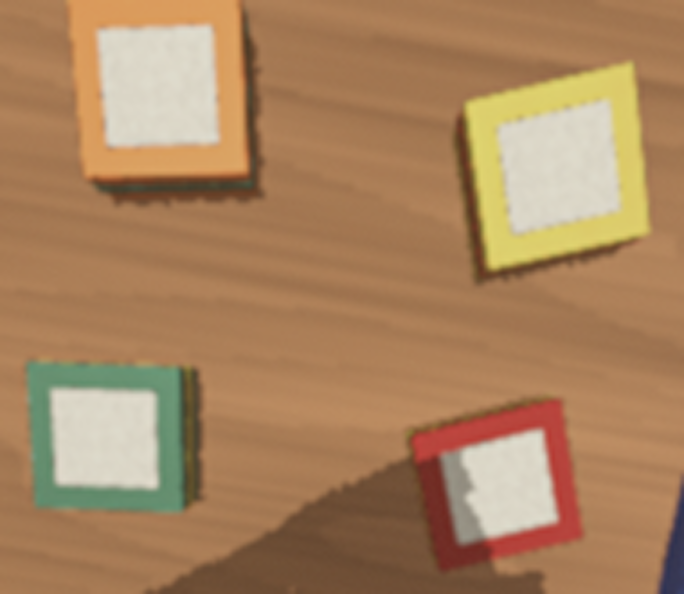

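```bash
python3 - <<'E'
from go import *
c=load('w2')
T={'green':[(27,362),(182,366),(184,510),(36,507)],'red':[(411,434),(560,399),(581,537),(440,571)],'yellow':[(464,101),(633,62),(650,233),(486,270)],'orangeW':[(97,30),(214,25),(219,144),(107,147)]}
for k,v in T.items():
    X=unproj(c,[(225+x/3.6,y/3.6) for x,y in v],.05); e=np.linalg.norm(np.roll(X,-1,0)-X,axis=1)*1000
    ang=[np.degrees(np.arctan2(*(X[b]-X[a])[[1,0]])) for a,b in((3,0),(2,1),(0,1),(3,2))]
    print(k,X.mean(0),e.round(1),np.round(ang,1))
E
```

```text
green [ 0.3897 -0.1902  0.05  ] [59.9 54.8 59.8 55.1] [  7.2   7.1 -82.3 -82. ]
red [ 0.3957 -0.3463  0.05  ] [59.1 54.7 58.4 55.7] [ 22.8  22.1 -68.1 -67.1]
yellow [ 0.5099 -0.3443  0.05  ] [60.3 55.8 61.3 56.2] [ 19.9  21.  -69.5 -69.2]
orangeW [ 0.5127 -0.1982  0.05  ] [41.2 36.8 40.7 36.3] [ 10.5   9.7 -79.  -79.6]
```

```bash
python3 go.py w 389.7 -190.2 90 -82.5
```

```text
t=8.0 pos[ 0.344  -0.2908  0.3281] yaw-80.8 q6 0.45 tilt0.66 trim dr[-0.017  0.014  0.   ] F[ 0.2 -1.2 -0.3] op1.00
turn total dr_z 0.055 -> 1 rows of 0.055;  shift xyz [ 0.389 -0.625  1.587] ; xy in 3 rows of [ 0.13  -0.208]
```

```bash
python3 -m handwheel '[{"travel":[0,0,0],"dr":[-0.017,0.014,0.055]},{"travel":[0.13,-0.208,0.05],"dr":[0,0,0]},{"travel":[0.13,-0.208,0.05],"dr":[0,0,0]},{"travel":[0.13,-0.208,0.05],"dr":[0,0,0]},{"travel":[0,0,0.2],"dr":[0,0,0]},{"travel":[0,0,0.2],"dr":[0,0,0]},{"travel":[0,0,0.2],"dr":[0,0,0]},{"travel":[0,0,0.2],"dr":[0,0,0]},{"travel":[0,0,0.2],"dr":[0,0,0]},{"travel":[0,0,0.2],"dr":[0,0,0]},{"travel":[0,0,0.2],"dr":[0,0,0]},{"travel":[0,0,0],"dr":[0,0,0]},{"travel":[0,0,0],"dr":[0,0,0]}]';  python3 go.py w 389.7 -190.2 18 -82.5
```

```text
time_s: 9.08
eef_pos: [0.4011, -0.1672, 0.0903]
eef_rot: [0.004, 0.997, 0.081, 0.007]
wrist_force: [0.1, -0.5, -0.3]
opening: 1.002
t=9.1 pos[ 0.4011 -0.1672  0.0903] yaw-80.8 q6 0.73 tilt0.93 trim dr[ 0.016 -0.026 -0.   ] F[ 0.1 -0.5 -0.3] op1.00
turn total dr_z 0.058 -> 1 rows of 0.058;  shift xyz [-0.096  0.142  0.482] ; xy in 1 rows of [-0.096  0.142]
```

```bash
python3 -m handwheel '[{"travel":[-0.09,0.142,0],"dr":[0.016,-0.026,0.058]},{"travel":[0,0,0],"dr":[0,0,0]},{"travel":[0,0,0.1],"dr":[0,0,0]},{"travel":[0,0,0.1],"dr":[0,0,0]},{"travel":[0,0,0],"dr":[0,0,0]},{"travel":[0,0,0],"dr":[0,0,0]}]';  python3 go.py w 389.7 -190.2 18 -82.5
```

```text
time_s: 9.58
eef_pos: [0.3984, -0.1914, 0.0707]
eef_rot: [0.005, 0.998, 0.069, 0.006]
wrist_force: [-0.1, 0.4, -0.4]
opening: 0.999
t=9.6 pos[ 0.3984 -0.1914  0.0707] yaw-82.1 q6 0.71 tilt0.90 trim dr[ 0.021 -0.022 -0.   ] F[-0.1  0.4 -0.4] op1.00
turn total dr_z 0.012 -> 1 rows of 0.012;  shift xyz [-0.056 -0.016  0.351] ; xy in 1 rows of [-0.056 -0.016]
```

```bash
python3 -m handwheel '[{"travel":[-0.05,-0.016,0],"dr":[0.021,-0.022,0.012]},{"travel":[0,0,0],"dr":[0,0,0]},{"travel":[-0.02,0,0.1],"dr":[0,0,0]},{"travel":[-0.02,0,0.1],"dr":[0,-0.01,0]},{"travel":[-0.02,0,0.1],"dr":[0,-0.01,0]},{"travel":[-0.01,0,0.05],"dr":[0,0,0]},{"travel":[0,0,0],"dr":[0,0,0]},{"travel":[0,0,0],"dr":[0,0,0]}]';  python3 go.py w 389.7 -190.2 18 -82.5
```

```text
time_s: 10.25
eef_pos: [0.3849, -0.1948, 0.0262]
eef_rot: [0.005, 0.998, 0.066, -0.0]
wrist_force: [0.3, 0.7, -0.3]
opening: 1.004
t=10.2 pos[ 0.3849 -0.1948  0.0262] yaw-82.4 q6 0.71 tilt0.60 trim dr[0.02  0.003 0.   ] F[ 0.3  0.7 -0.3] op1.00
turn total dr_z 0.003 -> 1 rows of 0.003;  shift xyz [ 0.036 -0.026  0.055] ; xy in 1 rows of [ 0.036 -0.026]
```

```bash
python3 -m handwheel '[{"travel":[0.036,-0.026,0.055],"dr":[0.02,0.003,0]},{"travel":[0,0,0.01],"dr":[0,0,0]},{"travel":[0,0,0],"dr":[0,0,0]}]'; python3 go.py w 389.7 -190.2 18 -82.5; python3 -m handwheel '[{"travel":[0,0,0],"dr":[0,0,0]},{"travel":[0,0,0],"dr":[0,0,0]},{"travel":[0,0,0],"dr":[0,0,0]},{"travel":[0,0,0],"dr":[0,0,0]},{"travel":[0,0,0],"dr":[0,0,0]},{"travel":[0,0,0],"dr":[0,0,0]},{"travel":[0,0,0],"dr":[0,0,0]},{"travel":[0,0,0],"dr":[0,0,0]}]' -1; python3 go.py w 389.7 -190.2 160 -82.5
```

```text
time_s: 10.5
eef_pos: [0.3915, -0.1915, 0.0188]
eef_rot: [0.001, 0.998, 0.066, 0.001]
wrist_force: [-0.2, 0.6, 0.9]
opening: 1.002
t=10.5 pos[ 0.3915 -0.1915  0.0188] yaw-82.4 q6 0.71 tilt0.21 trim dr[ 0.005 -0.005  0.   ] F[-0.2  0.6  0.9] op1.00
turn total dr_z 0.003 -> 1 rows of 0.003;  shift xyz [-0.011 -0.01   0.006] ; xy in 1 rows of [-0.011 -0.01 ]
time_s: 11.17
eef_pos: [0.3917, -0.1921, 0.0209]
eef_rot: [0.002, 0.998, 0.066, 0.002]
wrist_force: [0.3, 0.3, -1.6]
opening: 0.689
t=11.2 pos[ 0.3917 -0.1921  0.0209] yaw-82.4 q6 0.71 tilt0.34 trim dr[ 0.009 -0.007  0.   ] F[ 0.3  0.3 -1.6] op0.69
turn total dr_z 0.004 -> 1 rows of 0.004;  shift xyz [-0.011 -0.015 -0.927] ; xy in 1 rows of [-0.011 -0.015]
```

```bash
python3 -m handwheel '[{"travel":[0,0,-0.1],"dr":[0,0,0]},{"travel":[0,0,-0.2],"dr":[0,0,0]},{"travel":[0,0,-0.2],"dr":[0,0,0]},{"travel":[0,0,-0.2],"dr":[0,0,0]},{"travel":[0,0,-0.25],"dr":[0,0,0]},{"travel":[0,0,0],"dr":[0,0,0.1]},{"travel":[0,0,0],"dr":[0,0,0]}]'; python3 go.py j -98.5 58 150 -90
```

```text
time_s: 11.75
eef_pos: [0.388, -0.1891, 0.1668]
eef_rot: [-0.001, 0.999, 0.039, -0.002]
wrist_force: [-1.4, -0.3, -3.1]
opening: 0.692
t=11.8 pos[ 0.388  -0.1891  0.1668] yaw-85.5 q6 0.76 tilt0.23 trim dr[-0.005  0.006 -0.   ] F[-1.4 -0.3 -3.1] op0.69
turn total dr_z -0.004 -> 1 rows of -0.004;  shift xyz [ 0.314 -3.229  0.112] ; xy in 13 rows of [ 0.024 -0.248]
```

```bash
python3 -m handwheel '[{"travel":[0.024,-0.248,0],"dr":[0,0,0]},{"travel":[0.024,-0.248,0],"dr":[0,0,0]},{"travel":[0.024,-0.248,0],"dr":[0,0,0]},{"travel":[0.024,-0.248,0],"dr":[0,0,0]},{"travel":[0.024,-0.248,0],"dr":[0,0,0]},{"travel":[0.024,-0.248,0],"dr":[0,0,0]},{"travel":[0.024,-0.248,0],"dr":[0,0,0]},{"travel":[0.024,-0.248,0],"dr":[0,0,0]},{"travel":[0.024,-0.248,0],"dr":[0,0,0]},{"travel":[0.024,-0.248,0],"dr":[0,0,0]},{"travel":[0.024,-0.248,0],"dr":[0,0,0]},{"travel":[0.024,-0.248,0],"dr":[0,0,0]},{"travel":[0.024,-0.248,0],"dr":[0,0,0]},{"travel":[0,0,0],"dr":[0,0,0]},{"travel":[0,0,0],"dr":[0,0,0]}]'; python3 go.py j -98.5 58 100 -90
```

```text
time_s: 13.0
eef_pos: [0.3857, 0.3162, 0.1538]
eef_rot: [0.001, 0.999, 0.047, -0.009]
wrist_force: [-0.0, -0.4, -3.1]
opening: 0.69
t=13.0 pos[0.3857 0.3162 0.1538] yaw-84.7 q6 1.92 tilt1.02 trim dr[0.004 0.034 0.   ] F[-0.  -0.4 -3.1] op0.69
turn total dr_z 0.024 -> 1 rows of 0.024;  shift xyz [0.058 0.131 0.359] ; xy in 1 rows of [0.058 0.131]
```

```bash
python3 -m handwheel '[{"travel":[0.058,0.131,0],"dr":[0.004,0.034,0.024]},{"travel":[0,0,0],"dr":[0,0,0]},{"travel":[-0.01,0,0.13],"dr":[0,0,0]},{"travel":[-0.02,0,0.13],"dr":[0,0,0]},{"travel":[-0.02,0,0.13],"dr":[0,0,0]},{"travel":[-0.02,0,0.13],"dr":[0,0,0]},{"travel":[0,0,0],"dr":[0,0,0]},{"travel":[0,0,0],"dr":[0,0,0]}]'; python3 go.py j -98.5 58 34 -90
```

```text
time_s: 13.67
eef_pos: [0.3828, 0.2895, 0.0684]
eef_rot: [0.002, 0.999, 0.04, -0.004]
wrist_force: [-0.1, 0.6, -1.9]
opening: 0.684
t=13.7 pos[0.3828 0.2895 0.0684] yaw-85.4 q6 1.89 tilt0.50 trim dr[ 0.007  0.015 -0.   ] F[-0.1  0.6 -1.9] op0.68
turn total dr_z 0.001 -> 1 rows of 0.001;  shift xyz [ 0.092 -0.045  0.229] ; xy in 1 rows of [ 0.092 -0.045]
```

```bash
python3 -m handwheel '[{"travel":[0.092,-0.045,0],"dr":[0.007,0.015,0]},{"travel":[0,0,0],"dr":[0,0,0]},{"travel":[0,0,0.06],"dr":[0,0,0]},{"travel":[0,0,0.06],"dr":[0,0,0]},{"travel":[0,0,0.05],"dr":[0,0,0]},{"travel":[0,0,0],"dr":[0,0,0]}]'; python3 go.py j -98.5 58 34 -90
```

```text
time_s: 14.17
eef_pos: [0.3975, 0.2958, 0.0438]
eef_rot: [-0.0, 0.999, 0.04, 0.001]
wrist_force: [-0.3, -0.4, -2.2]
opening: 0.694
t=14.2 pos[0.3975 0.2958 0.0438] yaw-85.5 q6 1.89 tilt0.10 trim dr[-0.001 -0.003  0.   ] F[-0.3 -0.4 -2.2] op0.69
turn total dr_z -0.002 -> 1 rows of -0.002;  shift xyz [-0.01  -0.011  0.065] ; xy in 1 rows of [-0.01  -0.011]
```

```bash
python3 -m handwheel '[{"travel":[-0.01,-0.011,0.035],"dr":[0,0,0]},{"travel":[0,0,0.035],"dr":[0,0,0]},{"travel":[0,0,0],"dr":[0,0,0]},{"travel":[0,0,0],"dr":[0,0,0]}]'; python3 go.py j -98.5 58 34 -90
```

```text
time_s: 14.5
eef_pos: [0.3956, 0.2976, 0.0324]
eef_rot: [-0.0, 0.999, 0.04, 0.001]
wrist_force: [-1.5, -2.3, 4.7]
opening: 0.687
t=14.5 pos[0.3956 0.2976 0.0324] yaw-85.4 q6 1.90 tilt0.11 trim dr[-0.001 -0.003  0.   ] F[-1.5 -2.3  4.7] op0.69
turn total dr_z -0.001 -> 1 rows of -0.001;  shift xyz [ 0.002  0.002 -0.011] ; xy in 1 rows of [0.002 0.002]
```

```bash
python3 -m handwheel '[{"travel":[0,-0.012,-0.008],"dr":[0,0,0]},{"travel":[0,-0.012,0],"dr":[0,0,0]},{"travel":[0,0,0],"dr":[0,0,0]}]'; python3 go.py j -98.5 58 34 -90;python3 -m handwheel '[{"travel":[0,-0.015,0],"dr":[0,0,0]},{"travel":[0,0,0],"dr":[0,0,0]}]'; python3 go.py j -98.5 58 34 -90
```

```text
time_s: 14.75
eef_pos: [0.3952, 0.2996, 0.0334]
eef_rot: [0.002, 0.999, 0.041, 0.001]
wrist_force: [0.3, 0.3, -2.2]
opening: 0.69
t=14.8 pos[0.3952 0.2996 0.0334] yaw-85.3 q6 1.90 tilt0.21 trim dr[ 0.007 -0.002 -0.   ] F[ 0.3  0.3 -2.2] op0.69
turn total dr_z 0.002 -> 1 rows of 0.002;  shift xyz [ 0.004  0.015 -0.004] ; xy in 1 rows of [0.004 0.015]
time_s: 14.92
eef_pos: [0.3953, 0.2996, 0.0335]
eef_rot: [0.004, 0.999, 0.041, 0.0]
wrist_force: [0.3, 0.2, -2.6]
opening: 0.691
t=14.9 pos[0.3953 0.2996 0.0335] yaw-85.3 q6 1.91 tilt0.50 trim dr[ 0.017 -0.001  0.   ] F[ 0.3  0.2 -2.6] op0.69
turn total dr_z 0.004 -> 1 rows of 0.004;  shift xyz [ 0.003  0.015 -0.003] ; xy in 1 rows of [0.003 0.015]
```

```bash
python3 -m handwheel '[{"travel":[0,0.005,0],"dr":[0.01,0,0]},{"travel":[0,0,0],"dr":[0,0,0]},{"travel":[0,0,0],"dr":[0,0,0]},{"travel":[0,0,0],"dr":[0,0,0]},{"travel":[0,0,0],"dr":[0,0,0]},{"travel":[0,0,-0.1],"dr":[0,0,0]},{"travel":[0,0,-0.2],"dr":[0,0,0]},{"travel":[0,0,-0.2],"dr":[0,0,0]},{"travel":[0,0,-0.2],"dr":[0,0,0]},{"travel":[0,0,-0.2],"dr":[0,0,0]},{"travel":[0,0,-0.2],"dr":[0,0,0]},{"travel":[0,0,0],"dr":[0,0,0]},{"travel":[0,0,0],"dr":[0,0,0]}]' 1; python3 go.py w 512.7 -198.2 190 -79.5
python3 -c "
from h import *
snap('wrist','w3')"
```

```text
time_s: 16.0
eef_pos: [0.3938, 0.3008, 0.2059]
eef_rot: [-0.0, 0.999, 0.041, -0.001]
wrist_force: [-0.9, -0.1, -0.5]
opening: 1.002
t=16.0 pos[0.3938 0.3008 0.2059] yaw-85.2 q6 1.90 tilt0.06 trim dr[-0.001  0.002 -0.   ] F[-0.9 -0.1 -0.5] op1.00
turn total dr_z -0.191 -> 1 rows of -0.191;  shift xyz [0.173 3.415 0.106] ; xy in 14 rows of [0.012 0.244]
```

View pics/w3.png

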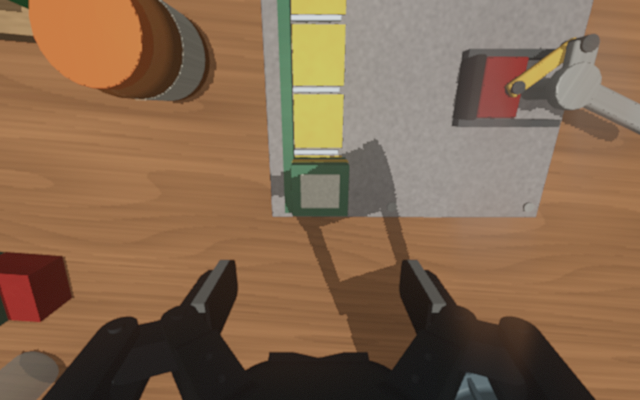

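```bash
python3 -m handwheel '[{"travel":[0,0,0],"dr":[0,0,-0.191]},{"travel":[0.012,0.25,0],"dr":[0,0,0]},{"travel":[0.012,0.25,0],"dr":[0,0,0]},{"travel":[0.012,0.25,0],"dr":[0,0,0]},{"travel":[0.012,0.25,0],"dr":[0,0,0]},{"travel":[0.012,0.25,0],"dr":[0,0,0]},{"travel":[0.012,0.25,0],"dr":[0,0,0]},{"travel":[0.012,0.25,0],"dr":[0,0,0]},{"travel":[0.012,0.25,0],"dr":[0,0,0]},{"travel":[0.012,0.25,0],"dr":[0,0,0]},{"travel":[0.012,0.25,0],"dr":[0,0,0]},{"travel":[0.012,0.25,0],"dr":[0,0,0]},{"travel":[0.012,0.25,0],"dr":[0,0,0]},{"travel":[0.012,0.25,0],"dr":[0,0,0]},{"travel":[0,0,0],"dr":[0,0,0]},{"travel":[0,0,0],"dr":[0,0,0]}]';python3 go.py w 512.7 -198.2 90 -79.5; python3 - <<'E'
from h import *
snap('wrist','w4'); snap('side','d1')
a=cv2.imread('pics/d0.png')[200:300,300:460].astype(int); b=cv2.imread('pics/d1.png')[200:300,300:460].astype(int)
m=(abs(a-b).sum(2)>60).astype(np.uint8); n,l,s,ce=cv2.connectedComponentsWithStats(m)
print([(s[i].tolist()) for i in range(1,n) if s[i][4]>15])
E
```

```text
time_s: 17.38
eef_pos: [0.5029, -0.1911, 0.1802]
eef_rot: [-0.007, 0.995, 0.098, -0.014]
wrist_force: [0.4, 0.3, 0.5]
opening: 1.002
t=17.4 pos[ 0.5029 -0.1911  0.1802] yaw-78.8 q6 0.80 tilt1.75 trim dr[-0.031  0.049 -0.   ] F[0.4 0.3 0.5] op1.00
turn total dr_z 0.023 -> 1 rows of 0.023;  shift xyz [0.056 0.058 0.601] ; xy in 1 rows of [0.056 0.058]
[[6, 0, 18, 15, 149], [5, 9, 7, 6, 30], [9, 15, 15, 15, 88], [51, 24, 24, 15, 196], [0, 36, 111, 45, 2367]]
```

```bash
python3 -m handwheel '[{"travel":[0.056,0.058,0],"dr":[-0.031,0.049,0.023]},{"travel":[0,0,0],"dr":[0,0,0]},{"travel":[-0.01,0,0.12],"dr":[0,-0.01,0]},{"travel":[-0.015,0,0.12],"dr":[0,-0.01,0]},{"travel":[-0.015,0,0.12],"dr":[0,-0.01,0]},{"travel":[-0.015,0,0.12],"dr":[0,-0.01,0]},{"travel":[-0.015,0,0.12],"dr":[0,-0.01,0]},{"travel":[0,0,0],"dr":[0,0,0]},{"travel":[0,0,0],"dr":[0,0,0]}]';python3 go.py w 512.7 -198.2 18 -79.5
```

```text
time_s: 18.23
eef_pos: [0.499, -0.1841, 0.0874]
eef_rot: [-0.001, 0.995, 0.101, -0.016]
wrist_force: [0.3, -0.6, 0.5]
opening: 0.999
t=18.2 pos[ 0.499  -0.1841  0.0874] yaw-78.4 q6 0.81 tilt1.78 trim dr[-0.009  0.059  0.   ] F[ 0.3 -0.6  0.5] op1.00
turn total dr_z 0.036 -> 1 rows of 0.036;  shift xyz [0.073 0.109 0.463] ; xy in 1 rows of [0.073 0.109]
```

```bash
python3 -m handwheel '[{"travel":[0.073,0.109,0],"dr":[-0.009,0.059,0.036]},{"travel":[0,0,0],"dr":[0,0,0]},{"travel":[0,0,0.08],"dr":[0,0,0]},{"travel":[0,0,0.08],"dr":[0,0,0]},{"travel":[0,0,0],"dr":[0,0,0]},{"travel":[0,0,0],"dr":[0,0,0]}]';python3 go.py w 512.7 -198.2 18 -79.5; python3 - <<'E'
from go import *
snap('wrist','w5'); a=cv2.imread('pics/w5.png'); k=load('w5')
th=np.radians(10)
for dx,dy in((28,30),(28,-30),(-28,30),(-28,-30)):
    X=[.5127+(dx*np.cos(th)-dy*np.sin(th))/1e3,-.1982+(dx*np.sin(th)+dy*np.cos(th))/1e3,.05]
    u=proj(k,X)[0]; cv2.drawMarker(a,tuple(int(round(v)) for v in u),(255,0,255),0,14,1)
cv2.imwrite('pics/w5m.png',a)
E
```

```text
time_s: 18.73
eef_pos: [0.518, -0.1985, 0.0683]
eef_rot: [0.002, 0.996, 0.093, 0.005]
wrist_force: [0.6, -0.2, 0.8]
opening: 0.994
t=18.7 pos[ 0.518  -0.1985  0.0683] yaw-79.4 q6 0.80 tilt0.61 trim dr[ 0.011 -0.017 -0.   ] F[ 0.6 -0.2  0.8] op0.99
turn total dr_z 0.005 -> 1 rows of 0.005;  shift xyz [-0.034 -0.008  0.335] ; xy in 1 rows of [-0.034 -0.008]
```

View pics/w5m.png

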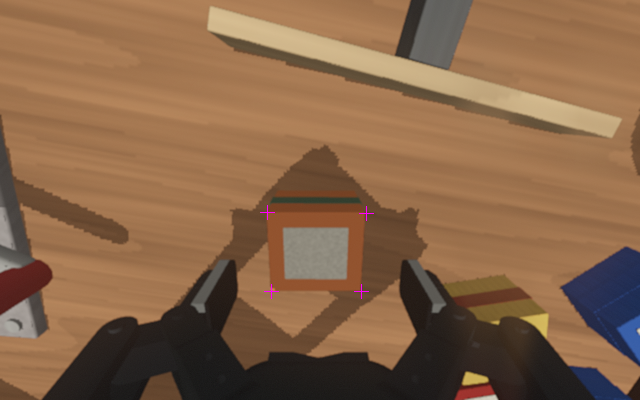

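```bash
python3 -m handwheel '[{"travel":[-0.04,-0.008,0],"dr":[0.011,-0.017,0]},{"travel":[-0.005,0,0.08],"dr":[0,0,0]},{"travel":[-0.01,0,0.08],"dr":[0,0,0]},{"travel":[-0.01,0,0.08],"dr":[0,0,0]},{"travel":[-0.005,0,0.06],"dr":[0,0,0]},{"travel":[0,0,0.04],"dr":[0,0,0]},{"travel":[0,0,0],"dr":[0,0,0]}]';python3 go.py w 512.7 -198.2 18 -79.5
```

```text
time_s: 19.37
eef_pos: [0.5062, -0.1993, 0.0134]
eef_rot: [-0.0, 0.996, 0.093, -0.0]
wrist_force: [-0.3, 0.5, 0.1]
opening: 0.999
t=19.4 pos[ 0.5062 -0.1993  0.0134] yaw-79.4 q6 0.79 tilt0.01 trim dr[-0.  0.  0.] F[-0.3  0.5  0.1] op1.00
turn total dr_z 0.005 -> 1 rows of 0.005;  shift xyz [ 0.044  0.    -0.031] ; xy in 1 rows of [0.044 0.   ]
```

```bash
python3 -m handwheel '[{"travel":[0.044,0,-0.03],"dr":[0,0,0]},{"travel":[0,0,0],"dr":[0,0,0]}]' >/dev/null; python3 -m handwheel '[{"travel":[0,0,0],"dr":[0,0,0]},{"travel":[0,0,0],"dr":[0,0,0]},{"travel":[0,0,0],"dr":[0,0,0]},{"travel":[0,0,0],"dr":[0,0,0]},{"travel":[0,0,0],"dr":[0,0,0]},{"travel":[0,0,0],"dr":[0,0,0]},{"travel":[0,0,0],"dr":[0,0,0]}]' -1; python3 go.py w 512.7 -198.2 18 -79.5;  python3 -m handwheel '[{"travel":[0,0,-0.1],"dr":[0,0,0]},{"travel":[0,0,-0.2],"dr":[0,0,0]},{"travel":[0,0,-0.2],"dr":[0,0,0]},{"travel":[0,0,-0.2],"dr":[0,0,0]},{"travel":[0,0,-0.25],"dr":[0,0,0]},{"travel":[0,0,0],"dr":[0,0,0.2]},{"travel":[0,0,0],"dr":[0,0,0]}]'; python3 go.py j -33.5 57.5 150 -90
```

```text
time_s: 20.12
eef_pos: [0.5142, -0.1981, 0.0192]
eef_rot: [0.0, 0.996, 0.093, 0.0]
wrist_force: [0.0, 0.6, -2.0]
opening: 0.693
t=20.1 pos[ 0.5142 -0.1981  0.0192] yaw-79.3 q6 0.80 tilt0.07 trim dr[ 0.002 -0.002  0.   ] F[ 0.   0.6 -2. ] op0.69
turn total dr_z 0.006 -> 1 rows of 0.006;  shift xyz [-0.01  -0.001  0.008] ; xy in 1 rows of [-0.01  -0.001]
time_s: 20.7
eef_pos: [0.5103, -0.1959, 0.1637]
eef_rot: [-0.003, 0.999, 0.039, -0.004]
wrist_force: [-0.7, 0.6, -3.3]
opening: 0.694
t=20.7 pos[ 0.5103 -0.1959  0.1637] yaw-85.5 q6 0.91 tilt0.57 trim dr[-0.012  0.015  0.   ] F[-0.7  0.6 -3.3] op0.69
turn total dr_z -0.005 -> 1 rows of -0.005;  shift xyz [-0.062 -3.336  0.091] ; xy in 13 rows of [-0.005 -0.257]
```

```bash
python3 -m handwheel '[{"travel":[0,-0.26,0],"dr":[-0.012,0.015,0]},{"travel":[0,-0.26,0],"dr":[0,0,0]},{"travel":[0,-0.26,0],"dr":[0,0,0]},{"travel":[0,-0.26,0],"dr":[0,0,0]},{"travel":[0,-0.26,0],"dr":[0,0,0]},{"travel":[0,-0.26,0],"dr":[0,0,0]},{"travel":[0,-0.26,0],"dr":[0,0,0]},{"travel":[0,-0.26,0],"dr":[0,0,0]},{"travel":[0,-0.26,0],"dr":[0,0,0]},{"travel":[0,-0.26,0],"dr":[0,0,0]},{"travel":[0,-0.26,0],"dr":[0,0,0]},{"travel":[0,-0.26,0],"dr":[0,0,0]},{"travel":[0,0,0],"dr":[0,0,0]},{"travel":[0,0,0],"dr":[0,0,0]}]'; python3 go.py j -32 57.5 75 -90
```

```text
time_s: 21.87
eef_pos: [0.4573, 0.288, 0.1505]
eef_rot: [0.002, 0.998, 0.056, -0.007]
wrist_force: [0.0, -0.3, -3.0]
opening: 0.693
t=21.9 pos[0.4573 0.288  0.1505] yaw-83.6 q6 1.80 tilt0.84 trim dr[ 0.005  0.028 -0.   ] F[ 0.  -0.3 -3. ] op0.69
turn total dr_z 0.061 -> 1 rows of 0.061;  shift xyz [ 0.041 -0.092  0.503] ; xy in 1 rows of [ 0.041 -0.092]
```

```bash
python3 -m handwheel '[{"travel":[0.041,-0.092,0],"dr":[0.005,0.028,0.061]},{"travel":[0,0,0],"dr":[0,0,0]},{"travel":[-0.005,0,0.12],"dr":[0,0,0]},{"travel":[-0.01,0,0.13],"dr":[0,0,0]},{"travel":[-0.01,0,0.13],"dr":[0,0,0]},{"travel":[-0.01,0,0.1],"dr":[0,0,0]},{"travel":[0,0,0],"dr":[0,0,0]},{"travel":[0,0,0],"dr":[0,0,0]}]'; python3 go.py j -32 57.5 34 -90
```

```text
time_s: 22.53
eef_pos: [0.4542, 0.2947, 0.0711]
eef_rot: [0.003, 0.999, 0.046, -0.004]
wrist_force: [0.6, -0.3, -2.4]
opening: 0.69
t=22.5 pos[0.4542 0.2947 0.0711] yaw-84.7 q6 1.84 tilt0.58 trim dr[0.009 0.017 0.   ] F[ 0.6 -0.3 -2.4] op0.69
turn total dr_z 0.022 -> 1 rows of 0.022;  shift xyz [ 0.058 -0.046  0.247] ; xy in 1 rows of [ 0.058 -0.046]
```

```bash
python3 -m handwheel '[{"travel":[0.058,-0.046,0],"dr":[0.009,0.017,0.022]},{"travel":[0,0,0],"dr":[0,0,0]},{"travel":[0,0,0.06],"dr":[0,0,0]},{"travel":[0,0,0.06],"dr":[0,0,0]},{"travel":[0,0,0.05],"dr":[0,0,0]},{"travel":[0,0,0],"dr":[0,0,0]}]'; python3 go.py j -32 57.5 33 -90
```

```text
time_s: 23.03
eef_pos: [0.4668, 0.3023, 0.0472]
eef_rot: [-0.001, 0.999, 0.04, 0.004]
wrist_force: [-0.4, 0.0, -2.5]
opening: 0.693
t=23.0 pos[0.4668 0.3023 0.0472] yaw-85.5 q6 1.85 tilt0.42 trim dr[-0.003 -0.014 -0.   ] F[-0.4  0.  -2.5] op0.69
turn total dr_z -0.003 -> 1 rows of -0.003;  shift xyz [-0.031 -0.002  0.094] ; xy in 1 rows of [-0.031 -0.002]
```

```bash
python3 -m handwheel '[{"travel":[-0.031,0,0],"dr":[0,-0.014,0]},{"travel":[0,0,0],"dr":[0,0,0]},{"travel":[0,0,0.045],"dr":[0,0,0]},{"travel":[0,0,0.04],"dr":[0,0,0]},{"travel":[0,0,0],"dr":[0,0,0]},{"travel":[0,0,0],"dr":[0,0,0]}]'; python3 go.py j -32 57.5 33 -90; python3 -m handwheel '[{"travel":[0,-0.012,0],"dr":[0,0,0]},{"travel":[0,-0.012,0],"dr":[0,0,0]},{"travel":[0,-0.012,0],"dr":[0,0,0]},{"travel":[0,0,0],"dr":[0,0,0]}]'; python3 go.py j -32 60 33 -90
```

```text
time_s: 23.53
eef_pos: [0.461, 0.3021, 0.0325]
eef_rot: [-0.001, 0.999, 0.04, -0.001]
wrist_force: [-0.2, 0.4, -2.3]
opening: 0.691
t=23.5 pos[0.461  0.3021 0.0325] yaw-85.4 q6 1.85 tilt0.15 trim dr[-0.003  0.004  0.   ] F[-0.2  0.4 -2.3] op0.69
turn total dr_z -0.001 -> 1 rows of -0.001;  shift xyz [ 0.009 -0.    -0.003] ; xy in 1 rows of [ 0.009 -0.   ]
time_s: 23.87
eef_pos: [0.4609, 0.3048, 0.0326]
eef_rot: [0.003, 0.999, 0.041, -0.001]
wrist_force: [-0.3, 1.0, -2.9]
opening: 0.688
t=23.9 pos[0.4609 0.3048 0.0326] yaw-85.3 q6 1.86 tilt0.34 trim dr[0.009 0.006 0.   ] F[-0.3  1.  -2.9] op0.69
turn total dr_z 0.003 -> 1 rows of 0.003;  shift xyz [ 0.008  0.001 -0.003] ; xy in 1 rows of [0.008 0.001]
```

```bash
python3 -m handwheel '[{"travel":[0,0.005,0],"dr":[0.005,0,0]},{"travel":[0,0,0],"dr":[0,0,0]},{"travel":[0,0,0],"dr":[0,0,0]},{"travel":[0,0,0],"dr":[0,0,0]},{"travel":[0,0,0],"dr":[0,0,0]},{"travel":[0,0,-0.1],"dr":[0,0,0]},{"travel":[0,0,-0.2],"dr":[0,0,0]},{"travel":[0,0,-0.2],"dr":[0,0,0]},{"travel":[0,0,-0.2],"dr":[0,0,0]},{"travel":[0,0,-0.2],"dr":[0,0,0]},{"travel":[0,0,0],"dr":[0,0,-0.177]},{"travel":[0,0,0],"dr":[0,0,-0.177]},{"travel":[0,0,0],"dr":[0,0,-0.177]},{"travel":[0,0,0],"dr":[0,0,0]}]' 1; python3 go.py w 509.9 -344.3 190 -69.5
```

```text
time_s: 25.03
eef_pos: [0.4627, 0.3068, 0.1781]
eef_rot: [-0.001, 0.983, 0.185, 0.002]
wrist_force: [0.6, -0.3, -1.2]
opening: 0.996
t=25.0 pos[0.4627 0.3068 0.1781] yaw-68.7 q6 1.57 tilt0.26 trim dr[-0.003 -0.008 -0.   ] F[ 0.6 -0.3 -1.2] op1.00
turn total dr_z 0.027 -> 1 rows of 0.027;  shift xyz [-1.226  4.176 -0.079] ; xy in 17 rows of [-0.072  0.246]
```

```bash
python3 -m handwheel '[{"travel":[-0.072,0.246,-0.01],"dr":[0,0,0.027]},{"travel":[-0.072,0.246,-0.01],"dr":[0,0,0]},{"travel":[-0.072,0.246,-0.01],"dr":[0,0,0]},{"travel":[-0.072,0.246,-0.01],"dr":[0,0,0]},{"travel":[-0.072,0.246,-0.01],"dr":[0,0,0]},{"travel":[-0.072,0.246,-0.01],"dr":[0,0,0]},{"travel":[-0.072,0.246,-0.01],"dr":[0,0,0]},{"travel":[-0.072,0.246,-0.01],"dr":[0,0,0]},{"travel":[-0.072,0.246,-0.01],"dr":[0,0,0]},{"travel":[-0.072,0.246,-0.01],"dr":[0,0,0]},{"travel":[-0.072,0.246,-0.01],"dr":[0,0,0]},{"travel":[-0.072,0.246,-0.01],"dr":[0,0,0]},{"travel":[-0.072,0.246,-0.01],"dr":[0,0,0]},{"travel":[-0.072,0.246,-0.01],"dr":[0,0,0]},{"travel":[-0.072,0.246,-0.01],"dr":[0,0,0]},{"travel":[-0.072,0.246,-0.01],"dr":[0,0,0]},{"travel":[0,0,0],"dr":[0,0,0]},{"travel":[0,0,0],"dr":[0,0,0]}]'; python3 go.py w 509.9 -344.3 90 -69.5
```

```text
time_s: 26.53
eef_pos: [0.4947, -0.334, 0.1984]
eef_rot: [-0.002, 0.988, 0.153, 0.004]
wrist_force: [1.1, 0.9, -0.5]
opening: 1.004
t=26.5 pos[ 0.4947 -0.334   0.1984] yaw-72.4 q6 0.46 tilt0.56 trim dr[-0.005 -0.018  0.   ] F[ 1.1  0.9 -0.5] op1.00
turn total dr_z -0.097 -> 1 rows of -0.097;  shift xyz [0.071 0.1   0.723] ; xy in 1 rows of [0.071 0.1  ]
```

```bash
cat > patch.py <<'E'
from go import *
def patch(f,x,y):
    im=snap('wrist',f); k=load(f); hsv=cv2.cvtColor(im,cv2.COLOR_RGB2HSV)
    m=((hsv[...,1]<60)&(hsv[...,2]>110)).astype(np.uint8); m=cv2.morphologyEx(m,cv2.MORPH_OPEN,np.ones((3,3)))
    n,l,s,ce=cv2.connectedComponentsWithStats(m); u=proj(k,[x,y,.05])[0]
    for i in np.argsort(np.hypot(*(ce-u).T))[:2]:
        if i==0: continue
        ys,xs=np.nonzero(l==i); X=unproj(k,np.c_[xs,ys],.05); r=cv2.minAreaRect((X[:,:2]*1e3).astype(np.float32))
        print('expect px',u,'blob px',ce[i],'area',s[i][4],'rect mm',r)
patch(sys.argv[1],float(sys.argv[2])/1e3,float(sys.argv[3])/1e3)
E
python3 -m handwheel '[{"travel":[0.071,0.1,0],"dr":[-0.005,-0.018,-0.097]},{"travel":[0,0,0],"dr":[0,0,0]},{"travel":[0,0,0.13],"dr":[0,0,0]},{"travel":[0,0,0.13],"dr":[0,0,0]},{"travel":[-0.01,0,0.13],"dr":[0,0,0]},{"travel":[-0.01,0,0.13],"dr":[0,0,0]},{"travel":[-0.01,0,0.13],"dr":[0,0,0]},{"travel":[-0.01,0,0.13],"dr":[0,0,0]},{"travel":[0,0,0],"dr":[0,0,0]},{"travel":[0,0,0],"dr":[0,0,0]}]'; python3 go.py w 509.9 -344.3 18 -69.5; python3 patch.py w6 509.9 -344.3
```

```text
time_s: 27.37
eef_pos: [0.5038, -0.3363, 0.0772]
eef_rot: [-0.002, 0.985, 0.172, -0.0]
wrist_force: [0.6, -0.2, 1.2]
opening: 1.0
t=27.4 pos[ 0.5038 -0.3363  0.0772] yaw-70.2 q6 0.44 tilt0.22 trim dr[-0.007  0.    -0.   ] F[ 0.6 -0.2  1.2] op1.00
turn total dr_z -0.024 -> 1 rows of -0.024;  shift xyz [0.02  0.064 0.394] ; xy in 1 rows of [0.02  0.064]
expect px [333.3566 235.6404] blob px [309.5004 296.375 ] area 2392 rect mm ((459.32476806640625, -345.4707946777344), (35.8336181640625, 40.166282653808594), 21.43982696533203)
```

View pics/w6.png

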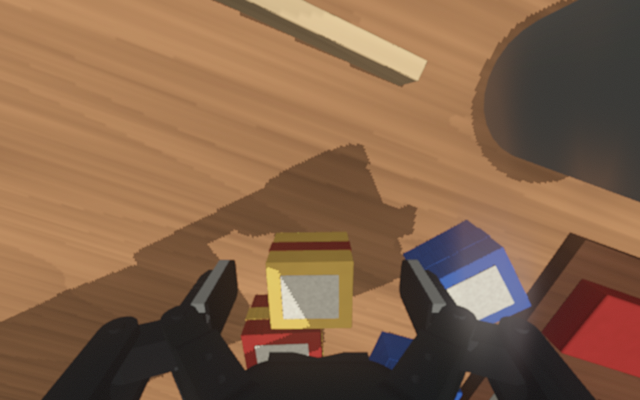

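The yellow carton has been knocked: its patch is now at (310,296), about (459,-345) mm. Before gripping I'll check clearance to the blue look-alike.

```bash
python3 - <<'E'
from go import *
X=unproj(load('w2'),[(463,38),(489,72),(455,101),(422,69)],.05)
th=np.radians(21); c=np.array([.4593,-.3455]); U=np.array([[np.cos(th),np.sin(th)],[-np.sin(th),np.cos(th)]])
print(X[:,:2]); print('blue in carton frame mm',((X[:,:2]-c)@U.T*1e3).round(0))
X=unproj(load('w6'),[(403,258),(428,314),(528,306),(497,256)],.05); print('now',((X[:,:2]-c)@U.T*1e3).round(0))
plan(.4593,-.3455,.018,-69)
E
```

```text
[[ 0.5366 -0.448 ]
 [ 0.5035 -0.4952]
 [ 0.4611 -0.4618]
 [ 0.4929 -0.4057]]
blue in carton frame mm [[  35. -123.]
 [ -12. -156.]
 [ -40. -109.]
 [  10.  -68.]]
now [[  30.  -64.]
 [ -16.  -85.]
 [ -10. -156.]
 [  30. -127.]]
t=27.4 pos[ 0.5035 -0.336   0.077 ] yaw-70.2 q6 0.44 tilt0.26 trim dr[-0.009  0.001 -0.   ] F[-0.3  1.5 -0.9] op1.00
turn total dr_z -0.040 -> 1 rows of -0.040;  shift xyz [-0.298 -0.047  0.394] ; xy in 2 rows of [-0.149 -0.023]
```

```bash
python3 -m handwheel '[{"travel":[-0.145,-0.023,0],"dr":[-0.009,0,-0.04]},{"travel":[-0.145,-0.023,0],"dr":[0,0,0]},{"travel":[0,0,0],"dr":[0,0,0]},{"travel":[0,0,0],"dr":[0,0,0]}]' 0.7; python3 go.py w 459.3 -345.5 18 -69; python3 patch.py w7 459.3 -345.5
```

```text
time_s: 27.75
eef_pos: [0.4624, -0.3447, 0.0827]
eef_rot: [0.003, 0.983, 0.183, 0.002]
wrist_force: [0.7, 0.2, -1.0]
opening: 0.849
t=27.8 pos[ 0.4624 -0.3447  0.0827] yaw-68.9 q6 0.36 tilt0.44 trim dr[ 0.014 -0.005  0.   ] F[ 0.7  0.2 -1. ] op0.85
turn total dr_z 0.003 -> 1 rows of 0.003;  shift xyz [-0.021 -0.002  0.431] ; xy in 1 rows of [-0.021 -0.002]
expect px [317.6588 240.6443] blob px [318.0211 239.2914] area 2790 rect mm ((459.720458984375, -345.6644287109375), (35.28263854980469, 39.65702438354492), 20.88457489013672)
```

Confirmed at (459.5,-345.6), 21°. Descend.

```bash
python3 -m handwheel '[{"travel":[-0.021,0,0],"dr":[0.014,-0.005,0]},{"travel":[0,0,0.09],"dr":[0,0,0]},{"travel":[-0.01,0,0.09],"dr":[0,0,0]},{"travel":[-0.01,0,0.09],"dr":[0,0,0]},{"travel":[-0.01,0,0.07],"dr":[0,0,0]},{"travel":[0,0,0],"dr":[0,0,0]},{"travel":[0,0,0],"dr":[0,0,0]}]'; python3 go.py w 459.5 -345.6 18 -69
```

```text
time_s: 28.38
eef_pos: [0.4603, -0.3489, 0.0304]
eef_rot: [0.003, 0.983, 0.184, 0.002]
wrist_force: [-0.7, 0.6, 0.3]
opening: 0.855
t=28.4 pos[ 0.4603 -0.3489  0.0304] yaw-68.8 q6 0.35 tilt0.38 trim dr[ 0.011 -0.006  0.   ] F[-0.7  0.6  0.3] op0.86
turn total dr_z 0.006 -> 1 rows of 0.006;  shift xyz [ 0.003 -0.022  0.083] ; xy in 1 rows of [ 0.003 -0.022]
```

```bash
python3 -m handwheel '[{"travel":[0.0,-0.022,0.03],"dr":[0.011,-0.006,0]},{"travel":[0,0,0.05],"dr":[0,0,0]},{"travel":[0,0,0],"dr":[0,0,0]}]' >/dev/null; python3 go.py w 459.5 -345.6 18 -69; python3 -m handwheel '[{"travel":[0,0,0],"dr":[0,0,0]},{"travel":[0,0,0],"dr":[0,0,0]},{"travel":[0,0,0],"dr":[0,0,0]},{"travel":[0,0,0],"dr":[0,0,0]},{"travel":[0,0,0],"dr":[0,0,0]},{"travel":[0,0,0],"dr":[0,0,0]}]' -1; python3 go.py w 459.5 -345.6 18 -69;  python3 -m handwheel '[{"travel":[0,0,-0.1],"dr":[0,0,0]},{"travel":[0,0,-0.2],"dr":[0,0,0]},{"travel":[0,0,-0.2],"dr":[0,0,0]},{"travel":[0,0,-0.2],"dr":[0,0,0]},{"travel":[0,0,-0.25],"dr":[0,0,0]},{"travel":[0,0,0],"dr":[0,0,0.18]},{"travel":[0,0,0],"dr":[0,0,0.18]},{"travel":[0,0,0],"dr":[0,0,0.17]},{"travel":[0,0,0],"dr":[0,0,0]}]'; python3 go.py j 33.5 57.5 160 -90
```

```text
t=28.6 pos[ 0.4597 -0.3457  0.0177] yaw-68.8 q6 0.35 tilt0.01 trim dr[ 0. -0. -0.] F[-0.9  0.6 -1. ] op0.85
turn total dr_z 0.007 -> 1 rows of 0.007;  shift xyz [-0.001 -0.001 -0.002] ; xy in 1 rows of [-0.001 -0.001]
time_s: 29.13
eef_pos: [0.4601, -0.3459, 0.0183]
eef_rot: [0.0, 0.983, 0.184, 0.0]
wrist_force: [-0.7, -0.3, -1.7]
opening: 0.693
t=29.1 pos[ 0.4601 -0.3459  0.0183] yaw-68.8 q6 0.35 tilt0.07 trim dr[ 0.002 -0.001  0.   ] F[-0.7 -0.3 -1.7] op0.69
turn total dr_z 0.007 -> 1 rows of 0.007;  shift xyz [-0.003 -0.003  0.002] ; xy in 1 rows of [-0.003 -0.003]
time_s: 29.88
eef_pos: [0.4584, -0.3444, 0.1667]
eef_rot: [-0.001, 0.999, 0.04, -0.001]
wrist_force: [0.0, 0.8, -2.0]
opening: 0.693
t=29.9 pos[ 0.4584 -0.3444  0.1667] yaw-85.4 q6 0.64 tilt0.16 trim dr[-0.004  0.003 -0.   ] F[ 0.   0.8 -2. ] op0.69
turn total dr_z -0.000 -> 1 rows of -0.000;  shift xyz [ 0.809 -4.295  0.045] ; xy in 17 rows of [ 0.048 -0.253]
```

```bash
python3 -m handwheel '[{"travel":[0.05,-0.257,0],"dr":[0,0,0]},{"travel":[0.05,-0.257,0],"dr":[0,0,0]},{"travel":[0.05,-0.257,0],"dr":[0,0,0]},{"travel":[0.05,-0.257,0],"dr":[0,0,0]},{"travel":[0.05,-0.257,0],"dr":[0,0,0]},{"travel":[0.05,-0.257,0],"dr":[0,0,0]},{"travel":[0.05,-0.257,0],"dr":[0,0,0]},{"travel":[0.05,-0.257,0],"dr":[0,0,0]},{"travel":[0.05,-0.257,0],"dr":[0,0,0]},{"travel":[0.05,-0.257,0],"dr":[0,0,0]},{"travel":[0.05,-0.257,0],"dr":[0,0,0]},{"travel":[0.05,-0.257,0],"dr":[0,0,0]},{"travel":[0.05,-0.257,0],"dr":[0,0,0]},{"travel":[0.05,-0.257,0],"dr":[0,0,0]},{"travel":[0.05,-0.257,0],"dr":[0,0,0]},{"travel":[0.05,-0.257,0],"dr":[0,0,0]},{"travel":[0,0,0],"dr":[0,0,0]},{"travel":[0,0,0],"dr":[0,0,0]}]'; python3 go.py j 34 57.5 75 -90
```

```text
time_s: 31.38
eef_pos: [0.5131, 0.3088, 0.1616]
eef_rot: [-0.0, 0.998, 0.064, -0.002]
wrist_force: [-0.7, -0.1, -1.6]
opening: 0.686
t=31.4 pos[0.5131 0.3088 0.1616] yaw-82.6 q6 1.78 tilt0.27 trim dr[-0.001  0.009 -0.   ] F[-0.7 -0.1 -1.6] op0.69
turn total dr_z 0.092 -> 1 rows of 0.092;  shift xyz [0.098 0.016 0.577] ; xy in 1 rows of [0.098 0.016]
```

```bash
python3 -m handwheel '[{"travel":[0.098,0.016,0],"dr":[0,0.009,0.092]},{"travel":[0,0,0],"dr":[0,0,0]},{"travel":[-0.005,0,0.12],"dr":[0,0,0]},{"travel":[-0.005,0,0.13],"dr":[0,0,0]},{"travel":[-0.005,0,0.13],"dr":[0,0,0]},{"travel":[-0.005,0,0.13],"dr":[0,0,0]},{"travel":[0,0,0.06],"dr":[0,0,0]},{"travel":[0,0,0],"dr":[0,0,0]},{"travel":[0,0,0],"dr":[0,0,0]}]'; python3 go.py j 34 57.5 33 -90
```

```text
time_s: 32.13
eef_pos: [0.5227, 0.3021, 0.0721]
eef_rot: [0.0, 0.999, 0.047, -0.002]
wrist_force: [0.5, 0.7, -0.2]
opening: 0.695
t=32.1 pos[0.5227 0.3021 0.0721] yaw-84.6 q6 1.80 tilt0.29 trim dr[0.001 0.01  0.   ] F[ 0.5  0.7 -0.2] op0.69
turn total dr_z 0.025 -> 1 rows of 0.025;  shift xyz [ 0.038 -0.033  0.261] ; xy in 1 rows of [ 0.038 -0.033]
```

```bash
python3 -m handwheel '[{"travel":[0.03,-0.033,0],"dr":[0.001,0.01,0.025]},{"travel":[0,0,0],"dr":[0,0,0]},{"travel":[0,0,0.06],"dr":[0,0,0]},{"travel":[0,0,0.06],"dr":[0,0,0]},{"travel":[0,0,0.05],"dr":[0,0,0]},{"travel":[0,0,0],"dr":[0,0,0]}]'; python3 go.py j 34 57.5 32 -90
```

```text
time_s: 32.63
eef_pos: [0.5308, 0.3087, 0.0496]
eef_rot: [-0.001, 0.999, 0.04, 0.004]
wrist_force: [-0.7, 0.1, -1.7]
opening: 0.693
t=32.6 pos[0.5308 0.3087 0.0496] yaw-85.4 q6 1.83 tilt0.53 trim dr[-0.004 -0.017  0.   ] F[-0.7  0.1 -1.7] op0.69
turn total dr_z -0.001 -> 1 rows of -0.001;  shift xyz [-0.019  0.006  0.118] ; xy in 1 rows of [-0.019  0.006]
```

```bash
python3 -m handwheel '[{"travel":[-0.025,0.006,0],"dr":[-0.004,-0.017,0]},{"travel":[0,0,0],"dr":[0,0,0]},{"travel":[0,0,0.055],"dr":[0,0,0]},{"travel":[0,0,0.05],"dr":[0,0,0]},{"travel":[0,0,0],"dr":[0,0,0]},{"travel":[0,0,0],"dr":[0,0,0]}]'; python3 go.py j 34 57.5 32 -90; python3 -m handwheel '[{"travel":[0,-0.012,0],"dr":[0,0,0]},{"travel":[0,-0.012,0],"dr":[0,0,0]},{"travel":[0,-0.012,0],"dr":[0,0,0]},{"travel":[0,0,0],"dr":[0,0,0]}]'; python3 go.py j 34 60 32 -90
```

```text
time_s: 33.13
eef_pos: [0.5261, 0.3074, 0.0313]
eef_rot: [0.0, 0.999, 0.04, -0.001]
wrist_force: [0.1, -0.4, -2.0]
opening: 0.692
t=33.1 pos[0.5261 0.3074 0.0313] yaw-85.4 q6 1.82 tilt0.13 trim dr[ 0.001  0.004 -0.   ] F[ 0.1 -0.4 -2. ] op0.69
turn total dr_z -0.000 -> 1 rows of -0.000;  shift xyz [ 0.013 -0.    -0.004] ; xy in 1 rows of [ 0.013 -0.   ]
time_s: 33.47
eef_pos: [0.5259, 0.31, 0.0312]
eef_rot: [0.003, 0.999, 0.041, -0.002]
wrist_force: [0.1, 0.2, -1.8]
opening: 0.691
t=33.5 pos[0.5259 0.31   0.0312] yaw-85.3 q6 1.83 tilt0.43 trim dr[0.013 0.007 0.   ] F[ 0.1  0.2 -1.8] op0.69
turn total dr_z 0.002 -> 1 rows of 0.002;  shift xyz [ 0.013  0.001 -0.005] ; xy in 1 rows of [0.013 0.001]
```

```bash
python3 -m handwheel '[{"travel":[0,0.005,0],"dr":[0.005,0,0]},{"travel":[0,0,0],"dr":[0,0,0]},{"travel":[0,0,0],"dr":[0,0,0]},{"travel":[0,0,0],"dr":[0,0,0]},{"travel":[0,0,0],"dr":[0,0,0]},{"travel":[0,0,-0.1],"dr":[0,0,0]},{"travel":[0,0,-0.2],"dr":[0,0,0]},{"travel":[0,0,-0.2],"dr":[0,0,0]},{"travel":[0,0,-0.2],"dr":[0,0,0]},{"travel":[0,0,-0.2],"dr":[0,0,0]},{"travel":[0,0,0],"dr":[0,0,-0.19]},{"travel":[0,0,0],"dr":[0,0,-0.19]},{"travel":[0,0,0],"dr":[0,0,-0.19]},{"travel":[0,0,0],"dr":[0,0,0]}]' 1; python3 go.py w 395.7 -346.3 190 -67.5
```

```text
time_s: 34.63
eef_pos: [0.5275, 0.3123, 0.1766]
eef_rot: [-0.0, 0.981, 0.195, 0.001]
wrist_force: [-0.2, -0.5, -0.7]
opening: 1.001
t=34.6 pos[0.5275 0.3123 0.1766] yaw-67.5 q6 1.52 tilt0.15 trim dr[ 0.001 -0.005  0.   ] F[-0.2 -0.5 -0.7] op1.00
turn total dr_z 0.001 -> 1 rows of 0.001;  shift xyz [-2.492  3.72  -0.09 ] ; xy in 18 rows of [-0.138  0.207]
```

```bash
python3 -m handwheel '[{"travel":[-0.138,0.207,-0.01],"dr":[0,0,0]},{"travel":[-0.138,0.207,-0.01],"dr":[0,0,0]},{"travel":[-0.138,0.207,-0.01],"dr":[0,0,0]},{"travel":[-0.138,0.207,-0.01],"dr":[0,0,0]},{"travel":[-0.138,0.207,-0.01],"dr":[0,0,0]},{"travel":[-0.138,0.207,-0.01],"dr":[0,0,0]},{"travel":[-0.138,0.207,-0.01],"dr":[0,0,0]},{"travel":[-0.138,0.207,-0.01],"dr":[0,0,0]},{"travel":[-0.138,0.207,-0.01],"dr":[0,0,0]},{"travel":[-0.138,0.207,-0.01],"dr":[0,0,0]},{"travel":[-0.138,0.207,-0.01],"dr":[0,0,0]},{"travel":[-0.138,0.207,-0.01],"dr":[0,0,0]},{"travel":[-0.138,0.207,-0.01],"dr":[0,0,0]},{"travel":[-0.138,0.207,-0.01],"dr":[0,0,0]},{"travel":[-0.138,0.207,-0.01],"dr":[0,0,0]},{"travel":[-0.138,0.207,-0.01],"dr":[0,0,0]},{"travel":[-0.138,0.207,-0.01],"dr":[0,0,0]},{"travel":[0,0,0],"dr":[0,0,0]},{"travel":[0,0,0],"dr":[0,0,0]}]' 0.8; python3 go.py w 395.7 -346.3 90 -67.5; python3 patch.py w8 395.7 -346.3
```

```text
time_s: 36.22
eef_pos: [0.3813, -0.3325, 0.2005]
eef_rot: [0.001, 0.986, 0.167, 0.005]
wrist_force: [-0.1, 0.3, -0.0]
opening: 0.897
t=36.2 pos[ 0.3813 -0.3325  0.2005] yaw-70.8 q6 0.28 tilt0.54 trim dr[ 0.006 -0.017 -0.   ] F[-0.1  0.3 -0. ] op0.90
turn total dr_z -0.111 -> 1 rows of -0.111;  shift xyz [0.054 0.122 0.736] ; xy in 1 rows of [0.054 0.122]
expect px [334.6375 181.965 ] blob px [334.5418 181.4702] area 1257 rect mm ((395.71722412109375, -346.14154052734375), (36.30144500732422, 39.89771270751953), 22.706180572509766)
```

```bash
python3 -m handwheel '[{"travel":[0.054,0.122,0],"dr":[0.006,-0.017,-0.111]},{"travel":[0,0,0],"dr":[0,0,0]},{"travel":[0,0,0.13],"dr":[0,0,0]},{"travel":[0,0,0.13],"dr":[0,0,0]},{"travel":[-0.01,0,0.13],"dr":[0,0,0]},{"travel":[-0.01,0,0.13],"dr":[0,0,0]},{"travel":[-0.01,0,0.13],"dr":[0,0,0]},{"travel":[-0.01,0,0.13],"dr":[0,0,0]},{"travel":[0,0,0],"dr":[0,0,0]},{"travel":[0,0,0],"dr":[0,0,0]}]'; python3 go.py w 395.7 -346.2 18 -67.5
```

```text
time_s: 37.1
eef_pos: [0.3948, -0.3354, 0.08]
eef_rot: [-0.001, 0.981, 0.196, 0.0]
wrist_force: [0.0, -0.5, 0.4]
opening: 0.899
t=37.1 pos[ 0.3948 -0.3354  0.08  ] yaw-67.4 q6 0.24 tilt0.10 trim dr[-0.003 -0.002  0.   ] F[ 0.  -0.5  0.4] op0.90
turn total dr_z 0.005 -> 1 rows of 0.005;  shift xyz [-0.022  0.069  0.413] ; xy in 1 rows of [-0.022  0.069]
```

```bash
python3 -m handwheel '[{"travel":[-0.022,0.069,0],"dr":[0,0,0]},{"travel":[0,0,0],"dr":[0,0,0]},{"travel":[0,0,0.09],"dr":[0,0,0]},{"travel":[-0.01,0,0.09],"dr":[0,0,0]},{"travel":[-0.01,0,0.09],"dr":[0,0,0]},{"travel":[-0.01,0,0.06],"dr":[0,0,0]},{"travel":[0,0,0],"dr":[0,0,0]},{"travel":[0,0,0],"dr":[0,0,0]}]'; python3 go.py w 395.7 -346.2 18 -67.5
```

```text
time_s: 37.77
eef_pos: [0.3983, -0.3545, 0.0394]
eef_rot: [0.007, 0.98, 0.196, 0.004]
wrist_force: [0.3, 0.7, -0.2]
opening: 0.902
t=37.8 pos[ 0.3983 -0.3545  0.0394] yaw-67.3 q6 0.22 tilt0.96 trim dr[ 0.03  -0.011 -0.   ] F[ 0.3  0.7 -0.2] op0.90
turn total dr_z 0.005 -> 1 rows of 0.005;  shift xyz [ 0.005 -0.058  0.143] ; xy in 1 rows of [ 0.005 -0.058]
```

```bash
python3 -m handwheel '[{"travel":[0.0,-0.055,0],"dr":[0.03,-0.011,0]},{"travel":[0,0,0],"dr":[0,0,0]},{"travel":[0,0,0.06],"dr":[0,0,0]},{"travel":[0,0,0.06],"dr":[0,0,0]},{"travel":[0,0,0],"dr":[0,0,0]},{"travel":[0,0,0],"dr":[0,0,0]}]'; python3 go.py w 395.7 -346.2 18 -67.5; python3 patch.py w9 395.7 -346.2
```

```text
time_s: 38.27
eef_pos: [0.3966, -0.3481, 0.0231]
eef_rot: [0.002, 0.981, 0.196, 0.001]
wrist_force: [0.1, -0.6, 0.1]
opening: 0.901
t=38.3 pos[ 0.3966 -0.3481  0.0231] yaw-67.3 q6 0.23 tilt0.23 trim dr[ 0.008 -0.001  0.   ] F[ 0.1 -0.6  0.1] op0.90
turn total dr_z 0.005 -> 1 rows of 0.005;  shift xyz [-0.001 -0.014  0.034] ; xy in 1 rows of [-0.001 -0.014]
expect px [314.8073 289.741 ] blob px [314.0736 288.5344] area 5487 rect mm ((395.23956298828125, -346.0262451171875), (36.118125915527344, 40.62010192871094), 22.488033294677734)
```

```bash
python3 -m handwheel '[{"travel":[0,-0.014,0.034],"dr":[0.008,0,0]},{"travel":[0,0,0],"dr":[0,0,0]}]' >/dev/null; python3 -m handwheel '[{"travel":[0,0,0],"dr":[0,0,0]},{"travel":[0,0,0],"dr":[0,0,0]},{"travel":[0,0,0],"dr":[0,0,0]},{"travel":[0,0,0],"dr":[0,0,0]},{"travel":[0,0,0],"dr":[0,0,0]},{"travel":[0,0,0],"dr":[0,0,0]}]' -1; python3 go.py w 395.7 -346.1 18 -67.5;  python3 -m handwheel '[{"travel":[0,0,-0.1],"dr":[0,0,0]},{"travel":[0,0,-0.2],"dr":[0,0,0]},{"travel":[0,0,-0.2],"dr":[0,0,0]},{"travel":[0,0,-0.2],"dr":[0,0,0]},{"travel":[0,0,-0.25],"dr":[0,0,0]},{"travel":[0,0,0],"dr":[0,0,0.19]},{"travel":[0,0,0],"dr":[0,0,0.19]},{"travel":[0,0,0],"dr":[0,0,0.19]},{"travel":[0,0,0],"dr":[0,0,0]}]'; python3 go.py j 100.5 57.5 160 -90
```

```text
time_s: 38.98
eef_pos: [0.3954, -0.3457, 0.0174]
eef_rot: [-0.001, 0.981, 0.196, 0.0]
wrist_force: [-0.1, -0.1, -0.0]
opening: 0.69
t=39.0 pos[ 0.3954 -0.3457  0.0174] yaw-67.3 q6 0.23 tilt0.10 trim dr[-0.003 -0.001  0.   ] F[-0.1 -0.1 -0. ] op0.69
turn total dr_z 0.005 -> 1 rows of 0.005;  shift xyz [ 0.001  0.003 -0.004] ; xy in 1 rows of [0.001 0.003]
time_s: 39.73
eef_pos: [0.3942, -0.3443, 0.1656]
eef_rot: [-0.003, 0.999, 0.042, -0.001]
wrist_force: [-0.7, 0.4, -1.6]
opening: 0.695
t=39.7 pos[ 0.3942 -0.3443  0.1656] yaw-85.2 q6 0.54 tilt0.33 trim dr[-0.01   0.004 -0.   ] F[-0.7  0.4 -1.6] op0.70
turn total dr_z 0.007 -> 1 rows of 0.007;  shift xyz [ 1.683 -4.26   0.037] ; xy in 18 rows of [ 0.093 -0.237]
```

```bash
python3 -m handwheel '[{"travel":[0.097,-0.242,0],"dr":[-0.01,0,0]},{"travel":[0.097,-0.242,0],"dr":[0,0,0]},{"travel":[0.097,-0.242,0],"dr":[0,0,0]},{"travel":[0.097,-0.242,0],"dr":[0,0,0]},{"travel":[0.097,-0.242,0],"dr":[0,0,0]},{"travel":[0.097,-0.242,0],"dr":[0,0,0]},{"travel":[0.097,-0.242,0],"dr":[0,0,0]},{"travel":[0.097,-0.242,0],"dr":[0,0,0]},{"travel":[0.097,-0.242,0],"dr":[0,0,0]},{"travel":[0.097,-0.242,0],"dr":[0,0,0]},{"travel":[0.097,-0.242,0],"dr":[0,0,0]},{"travel":[0.097,-0.242,0],"dr":[0,0,0]},{"travel":[0.097,-0.242,0],"dr":[0,0,0]},{"travel":[0.097,-0.242,0],"dr":[0,0,0]},{"travel":[0.097,-0.242,0],"dr":[0,0,0]},{"travel":[0.097,-0.242,0],"dr":[0,0,0]},{"travel":[0.097,-0.242,0],"dr":[0,0,0]},{"travel":[0,0,0],"dr":[0,0,0]},{"travel":[0,0,0],"dr":[0,0,0]}]'; python3 go.py j 100.5 57.5 75 -90
```

```text
time_s: 41.32
eef_pos: [0.5756, 0.3253, 0.155]
eef_rot: [0.001, 0.997, 0.071, -0.005]
wrist_force: [0.0, -0.1, -1.7]
opening: 0.697
t=41.3 pos[0.5756 0.3253 0.155 ] yaw-81.9 q6 1.76 tilt0.60 trim dr[0.004 0.02  0.   ] F[ 0.  -0.1 -1.7] op0.70
turn total dr_z 0.117 -> 1 rows of 0.117;  shift xyz [0.118 0.093 0.533] ; xy in 1 rows of [0.118 0.093]
```

```bash
python3 -m handwheel '[{"travel":[0.118,0.093,0],"dr":[0.004,0.02,0.117]},{"travel":[0,0,0],"dr":[0,0,0]},{"travel":[0,0,0.12],"dr":[0,0,0]},{"travel":[-0.005,0,0.13],"dr":[0,0,0]},{"travel":[-0.005,0,0.13],"dr":[0,0,0]},{"travel":[-0.005,0,0.13],"dr":[0,0,0]},{"travel":[0,0,0],"dr":[0,0,0]},{"travel":[0,0,0],"dr":[0,0,0]}]'; python3 go.py j 100.5 57.5 30 -90
```

```text
time_s: 41.98
eef_pos: [0.5913, 0.3084, 0.0738]
eef_rot: [0.001, 0.999, 0.046, -0.002]
wrist_force: [0.3, 0.2, -0.7]
opening: 0.693
t=42.0 pos[0.5913 0.3084 0.0738] yaw-84.7 q6 1.78 tilt0.26 trim dr[ 0.003  0.008 -0.   ] F[ 0.3  0.2 -0.7] op0.69
turn total dr_z 0.023 -> 1 rows of 0.023;  shift xyz [ 0.023 -0.029  0.292] ; xy in 1 rows of [ 0.023 -0.029]
```

```bash
python3 -m handwheel '[{"travel":[0.015,-0.029,0],"dr":[0.003,0.008,0.023]},{"travel":[0,0,0],"dr":[0,0,0]},{"travel":[0,0,0.06],"dr":[0,0,0]},{"travel":[0,0,0.06],"dr":[0,0,0]},{"travel":[0,0,0.06],"dr":[0,0,0]},{"travel":[0,0,0],"dr":[0,0,0]}]'; python3 go.py j 100.5 57.5 30 -90
```

```text
time_s: 42.48
eef_pos: [0.5963, 0.3132, 0.0501]
eef_rot: [-0.001, 0.999, 0.04, 0.004]
wrist_force: [-1.2, -1.0, -2.1]
opening: 0.693
t=42.5 pos[0.5963 0.3132 0.0501] yaw-85.4 q6 1.80 tilt0.44 trim dr[-0.003 -0.015  0.   ] F[-1.2 -1.  -2.1] op0.69
turn total dr_z -0.001 -> 1 rows of -0.001;  shift xyz [-0.014  0.001  0.134] ; xy in 1 rows of [-0.014  0.001]
```

```bash
python3 -m handwheel '[{"travel":[-0.012,0.0,0],"dr":[-0.003,-0.015,0]},{"travel":[0,0,0],"dr":[0,0,0]},{"travel":[0,0,0.06],"dr":[0,0,0]},{"travel":[0,0,0.06],"dr":[0,0,0]},{"travel":[0,0,0],"dr":[0,0,0]},{"travel":[0,0,0],"dr":[0,0,0]}]'; python3 go.py j 100.5 57.5 30 -90; python3 -m handwheel '[{"travel":[0,-0.012,0],"dr":[0,0,0]},{"travel":[0,-0.012,0],"dr":[0,0,0]},{"travel":[0,-0.012,0],"dr":[0,0,0]},{"travel":[0,0,0],"dr":[0,0,0]}]'; python3 go.py j 100.5 60 30 -90
```

```text
time_s: 42.98
eef_pos: [0.5941, 0.3132, 0.0295]
eef_rot: [0.0, 0.999, 0.04, -0.001]
wrist_force: [0.3, 0.2, -0.2]
opening: 0.692
t=43.0 pos[0.5941 0.3132 0.0295] yaw-85.4 q6 1.80 tilt0.11 trim dr[ 0.001  0.004 -0.   ] F[ 0.3  0.2 -0.2] op0.69
turn total dr_z 0.000 -> 1 rows of 0.000;  shift xyz [ 0.001  0.002 -0.003] ; xy in 1 rows of [0.001 0.002]
time_s: 43.32
eef_pos: [0.5943, 0.3157, 0.0298]
eef_rot: [0.003, 0.999, 0.041, -0.001]
wrist_force: [0.6, 1.0, -1.1]
opening: 0.693
t=43.3 pos[0.5943 0.3157 0.0298] yaw-85.3 q6 1.81 tilt0.38 trim dr[ 0.012  0.005 -0.   ] F[ 0.6  1.  -1.1] op0.69
turn total dr_z 0.001 -> 1 rows of 0.001;  shift xyz [-0.001  0.002 -0.001] ; xy in 1 rows of [-0.001  0.002]
```

```bash
python3 -m handwheel '[{"travel":[0,0.005,0],"dr":[0.005,0,0]},{"travel":[0,0,0],"dr":[0,0,0]},{"travel":[0,0,0],"dr":[0,0,0]},{"travel":[0,0,0],"dr":[0,0,0]},{"travel":[0,0,0],"dr":[0,0,0]},{"travel":[0,0,-0.1],"dr":[0,0,0]},{"travel":[0,0,-0.22],"dr":[0,0,0]},{"travel":[0,0,-0.25],"dr":[0,0,0]},{"travel":[0,0,-0.25],"dr":[0,0,0]},{"travel":[0,0,-0.25],"dr":[0,0,0]},{"travel":[0,0,-0.25],"dr":[0,0,0]},{"travel":[0,0,0],"dr":[0,0,-0.236]},{"travel":[0,0,0],"dr":[0,0,-0.236]},{"travel":[0,0,0],"dr":[0,0,-0.236]},{"travel":[0,0,0],"dr":[0,0,-0.236]},{"travel":[0,0,0],"dr":[0,0,-0.236]},{"travel":[0,0,0],"dr":[0,0,-0.236]},{"travel":[0,0,0],"dr":[0,0,-0.236]},{"travel":[0,0,0],"dr":[0,0,-0.236]},{"travel":[0,0,0],"dr":[0,0,0]}]' 1; python3 go.py w 653 -244 200 0
```

```text
time_s: 44.98
eef_pos: [0.595, 0.3189, 0.2619]
eef_rot: [0.002, 0.855, 0.518, 0.008]
wrist_force: [0.9, -0.1, 1.0]
opening: 0.996
t=45.0 pos[0.595  0.3189 0.2619] yaw-27.6 q6 0.80 tilt0.97 trim dr[ 0.022 -0.024  0.   ] F[ 0.9 -0.1  1. ] op1.00
turn total dr_z -0.920 -> 4 rows of -0.230;  shift xyz [-3.752  0.387  0.413] ; xy in 15 rows of [-0.25   0.026]
```

```bash
python3 -m handwheel '[{"travel":[0,0,0],"dr":[0.022,-0.024,-0.23]},{"travel":[0,0,0],"dr":[0,0,-0.23]},{"travel":[0,0,0],"dr":[0,0,-0.23]},{"travel":[0,0,0],"dr":[0,0,-0.22]},{"travel":[-0.25,0.01,0],"dr":[0,0,0]},{"travel":[-0.25,0.01,0],"dr":[0,0,0]},{"travel":[-0.25,0.01,0],"dr":[0,0,0]},{"travel":[-0.25,0.01,0],"dr":[0,0,0]},{"travel":[-0.25,0.01,0],"dr":[0,0,0]},{"travel":[-0.25,0.01,0],"dr":[0,0,0]},{"travel":[-0.25,0.01,0],"dr":[0,0,0]},{"travel":[-0.25,0.01,0],"dr":[0,0,0]},{"travel":[-0.25,0.01,0],"dr":[0,0,0]},{"travel":[-0.25,0.01,0],"dr":[0,0,0]},{"travel":[-0.25,0.01,0],"dr":[0,0,0]},{"travel":[-0.25,0.01,0],"dr":[0,0,0]},{"travel":[-0.25,0.01,0],"dr":[0,0,0]},{"travel":[-0.25,0.01,0],"dr":[0,0,0]},{"travel":[0,0,0],"dr":[0,0,0]},{"travel":[0,0,0],"dr":[0,0,0]}]'; python3 go.py w 653 -244 250 87
```

```text
time_s: 46.65
eef_pos: [0.6029, -0.227, 0.2815]
eef_rot: [0.007, 0.727, 0.687, 0.007]
wrist_force: [0.5, 0.2, 0.9]
opening: 1.0
t=46.6 pos[ 0.6029 -0.227   0.2815] yaw-3.3 q6 -0.49 tilt1.14 trim dr[0.038 0.    0.   ] F[0.5 0.2 0.9] op1.00
turn total dr_z -3.009 -> 13 rows of -0.231;  shift xyz [-0.34  -0.096  0.21 ] ; xy in 2 rows of [-0.17  -0.048]
```

```bash
python3 -m handwheel '[{"travel":[0,0,0],"dr":[0.038,0,-0.231]},{"travel":[0,0,0],"dr":[0,0,-0.231]},{"travel":[0,0,0],"dr":[0,0,-0.231]},{"travel":[0,0,0],"dr":[0,0,-0.231]},{"travel":[0,0,0],"dr":[0,0,-0.231]},{"travel":[0,0,0],"dr":[0,0,-0.231]},{"travel":[0,0,0],"dr":[0,0,-0.231]},{"travel":[0,0,0],"dr":[0,0,-0.231]},{"travel":[0,0,0],"dr":[0,0,-0.231]},{"travel":[0,0,0],"dr":[0,0,-0.231]},{"travel":[0,0,0],"dr":[0,0,-0.231]},{"travel":[0,0,0],"dr":[0,0,-0.231]},{"travel":[0,0,0],"dr":[0,0,-0.22]},{"travel":[-0.17,-0.048,0.03],"dr":[0,0,0]},{"travel":[-0.17,-0.048,0.03],"dr":[0,0,0]},{"travel":[0,0,0],"dr":[0,0,0]},{"travel":[0,0,0],"dr":[0,0,0]},{"travel":[0,0,0],"dr":[0,0,0]}]'; python3 go.py w 653 -244 100 87; python3 - <<'E'
from go import *
snap('wrist','w10'); a=cv2.imread('pics/w10.png'); k=load('w10'); th=1.5192
for P in [(-120,6,40),(120,6,40),(120,-6,40),(-120,-6,40),(-12,-76,40),(12,-76,40),(0,-28,40)]:
    X=R.from_euler('z',th).apply(np.array(P)/1e3)+[.6247,-.2422,0]
    u=proj(k,X)[0]; print(P,u.round(1)); cv2.drawMarker(a,tuple(int(round(v)) for v in u),(255,0,255),0,10,1)
cv2.imwrite('pics/w10m.png',cv2.resize(a,None,fx=1.25,fy=1.25,interpolation=cv2.INTER_CUBIC))
E
```

```text
time_s: 48.15
eef_pos: [0.6561, -0.2207, 0.2834]
eef_rot: [0.002, 0.008, 1.0, -0.0]
wrist_force: [0.0, -0.2, -0.3]
opening: 1.002
t=48.1 pos[ 0.6561 -0.2207  0.2834] yaw89.1 q6 -2.05 tilt0.23 trim dr[-0.002  0.008  0.   ] F[ 0.  -0.2 -0.3] op1.00
turn total dr_z 0.069 -> 1 rows of 0.069;  shift xyz [ 0.013 -0.156  1.223] ; xy in 1 rows of [ 0.013 -0.156]
(-120, 6, 40) [211.6 139.4]
(120, 6, 40) [391.4 145.8]
(120, -6, 40) [390.4 154.8]
(-120, -6, 40) [212.3 148.5]
(-12, -76, 40) [292.4 200.6]
(12, -76, 40) [309.2 201.2]
(0, -28, 40) [301.4 167.8]
```

View pics/w10m.png

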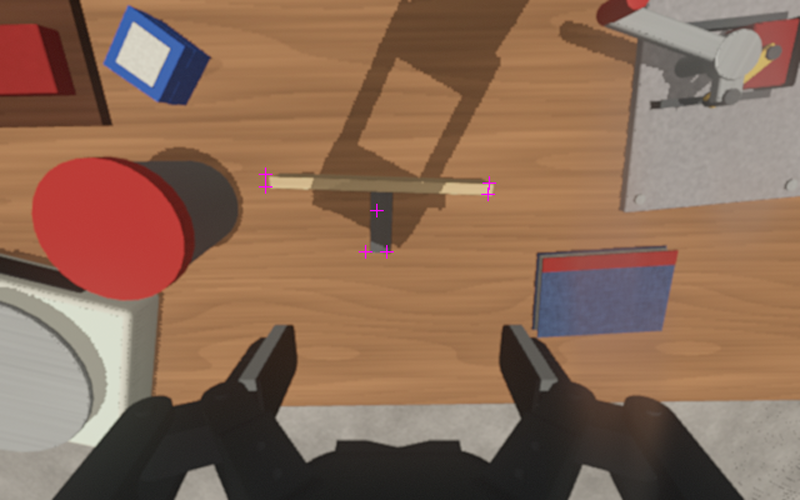

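```bash
python3 - <<'E'
from fit import *
from go import plan
p,r=fit(load('w10'),[(-120,6,40),(120,6,40),(120,-6,40),(-120,-6,40),(-12,-76,40),(12,-76,40)],[(214.4,140),(394,146.4),(394,155),(214,150),(296,200),(312.8,200.8)],x0=(.62,-.24,0))
print(p,np.degrees(p[2]),r.round(1).tolist()); g=p[:2]+R.from_euler('z',p[2]).apply([0,-.028,0])[:2]; print('grip',g)
plan(*g,.10,np.degrees(p[2]))
E
```

```text
[ 0.6252 -0.2382  1.5238] 87.30736977977477 [[0.2, 0.2], [0.4, -0.7], [-0.6, -0.3], [1.4, -0.7], [-0.5, 1.0], [-0.5, 0.7]]
grip [ 0.6532 -0.2395]
t=48.2 pos[ 0.656  -0.2206  0.2837] yaw89.1 q6 -2.05 tilt0.25 trim dr[-0.002  0.008  0.   ] F[-0.9  0.6  0.2] op1.00
turn total dr_z 0.059 -> 1 rows of 0.059;  shift xyz [ 0.013 -0.127  1.225] ; xy in 1 rows of [ 0.013 -0.127]
```

```bash
python3 -m handwheel '[{"travel":[0.013,-0.127,0],"dr":[0,0.008,0.059]},{"travel":[0,0,0],"dr":[0,0,0]},{"travel":[0,0,0.2],"dr":[0,0,0]},{"travel":[0,0,0.2],"dr":[0,0,0]},{"travel":[0,0,0.2],"dr":[0,0,0]},{"travel":[0,0,0.2],"dr":[0,0,0]},{"travel":[0,0,0.2],"dr":[0,0,0]},{"travel":[0,0,0.2],"dr":[0,0,0]},{"travel":[0,0,0],"dr":[0,0,0]},{"travel":[0,0,0],"dr":[0,0,0]}]' 0.2; python3 go.py w 653.2 -239.5 9 87.3
```

```text
time_s: 49.03
eef_pos: [0.6536, -0.2444, 0.1095]
eef_rot: [0.007, 0.029, 1.0, -0.004]
wrist_force: [-0.1, 0.1, 0.3]
opening: 0.601
t=49.0 pos[ 0.6536 -0.2444  0.1095] yaw86.6 q6 -2.04 tilt0.92 trim dr[-0.016  0.026  0.   ] F[-0.1  0.1  0.3] op0.60
turn total dr_z -0.023 -> 1 rows of -0.023;  shift xyz [0.004 0.032 0.67 ] ; xy in 1 rows of [0.004 0.032]
```

```bash
python3 -m handwheel '[{"travel":[0,0.032,0],"dr":[-0.016,0.026,-0.023]},{"travel":[0,0,0],"dr":[0,0,0]},{"travel":[0,0,0.1],"dr":[0,0,0]},{"travel":[0,0,0.1],"dr":[0,0,0]},{"travel":[0,0,0.1],"dr":[0,0,0]},{"travel":[0,0,0.07],"dr":[0,0,0]},{"travel":[0,0,0],"dr":[0,0,0]},{"travel":[0,0,0],"dr":[0,0,0]}]'; python3 go.py w 653.2 -239.5 9 87.3
```

```text
time_s: 49.7
eef_pos: [0.6593, -0.2423, 0.0602]
eef_rot: [0.006, 0.023, 1.0, -0.003]
wrist_force: [0.6, -0.5, 0.4]
opening: 0.601
t=49.7 pos[ 0.6593 -0.2423  0.0602] yaw87.3 q6 -2.04 tilt0.81 trim dr[-0.012  0.024  0.   ] F[ 0.6 -0.5  0.4] op0.60
turn total dr_z 0.001 -> 1 rows of 0.001;  shift xyz [0.041 0.016 0.342] ; xy in 1 rows of [0.041 0.016]
```

```bash
python3 -m handwheel '[{"travel":[0.045,0.016,0],"dr":[-0.012,0.024,0]},{"travel":[0,0,0],"dr":[0,0,0]},{"travel":[0.005,0,0.07],"dr":[0,0,0]},{"travel":[0.008,0,0.08],"dr":[0,0,0]},{"travel":[0.005,0,0.08],"dr":[0,0,0]},{"travel":[0.005,0,0.05],"dr":[0,0,0]},{"travel":[0,0,0],"dr":[0,0,0]},{"travel":[0,0,0],"dr":[0,0,0]}]'; python3 go.py w 653.2 -239.5 9 87.3
```

```text
time_s: 50.37
eef_pos: [0.6485, -0.2394, 0.0147]
eef_rot: [-0.0, 0.023, 1.0, -0.0]
wrist_force: [-0.8, -1.3, 0.3]
opening: 0.602
t=50.4 pos[ 0.6485 -0.2394  0.0147] yaw87.3 q6 -2.05 tilt0.02 trim dr[-0.001 -0.     0.   ] F[-0.8 -1.3  0.3] op0.60
turn total dr_z 0.001 -> 1 rows of 0.001;  shift xyz [-0.031  0.001  0.038] ; xy in 1 rows of [-0.031  0.001]
```

```bash
python3 -m handwheel '[{"travel":[-0.031,0,0.025],"dr":[0,0,0]},{"travel":[0,0,0],"dr":[0,0,0]},{"travel":[0,0,0],"dr":[0,0,0]}]' >/dev/null; python3 -m handwheel '[{"travel":[0,0,0],"dr":[0,0,0]},{"travel":[0,0,0],"dr":[0,0,0]},{"travel":[0,0,0],"dr":[0,0,0]},{"travel":[0,0,0],"dr":[0,0,0]},{"travel":[0,0,0],"dr":[0,0,0]},{"travel":[0,0,0],"dr":[0,0,0]},{"travel":[0,0,0],"dr":[0,0,0]},{"travel":[0,0,0],"dr":[0,0,0]}]' -1; python3 go.py w 653.2 -239.5 9 87.3;  python3 -m handwheel '[{"travel":[0,0,-0.1],"dr":[0,0,0]},{"travel":[0,0,-0.2],"dr":[0,0,0]},{"travel":[0,0,-0.2],"dr":[0,0,0]},{"travel":[0,0,-0.2],"dr":[0,0,0]},{"travel":[0,0,-0.25],"dr":[0,0,0]},{"travel":[0,0,-0.2],"dr":[0,0,0]},{"travel":[0,0,0],"dr":[0,0,0]}]'; python3 go.py j 0 -7 190 0
```

```text
time_s: 51.28
eef_pos: [0.6542, -0.2397, 0.0112]
eef_rot: [0.0, 0.023, 1.0, -0.0]
wrist_force: [0.9, -0.5, -1.2]
opening: 0.272
t=51.3 pos[ 0.6542 -0.2397  0.0112] yaw87.3 q6 -2.05 tilt0.06 trim dr[-0.001  0.002 -0.   ] F[ 0.9 -0.5 -1.2] op0.27
turn total dr_z 0.002 -> 1 rows of 0.002;  shift xyz [0.007 0.001 0.014] ; xy in 1 rows of [0.007 0.001]
time_s: 51.87
eef_pos: [0.6508, -0.238, 0.1913]
eef_rot: [-0.004, 0.023, 1.0, 0.002]
wrist_force: [1.1, -0.3, -0.7]
opening: 0.268
t=51.9 pos[ 0.6508 -0.238   0.1913] yaw87.3 q6 -2.05 tilt0.52 trim dr[ 0.007 -0.016  0.   ] F[ 1.1 -0.3 -0.7] op0.27
turn total dr_z 2.757 -> 12 rows of 0.230;  shift xyz [ 3.261 -0.75   0.009] ; xy in 13 rows of [ 0.251 -0.058]
```

```bash
python3 -m handwheel '[{"travel":[0,0,0],"dr":[0.007,-0.016,0.23]},{"travel":[0,0,0],"dr":[0,0,0.23]},{"travel":[0,0,0],"dr":[0,0,0.23]},{"travel":[0,0,0],"dr":[0,0,0.23]},{"travel":[0,0,0],"dr":[0,0,0.23]},{"travel":[0,0,0],"dr":[0,0,0.23]},{"travel":[0,0,0],"dr":[0,0,0.23]},{"travel":[0,0,0],"dr":[0,0,0.23]},{"travel":[0,0,0],"dr":[0,0,0.23]},{"travel":[0,0,0],"dr":[0,0,0.23]},{"travel":[0,0,0],"dr":[0,0,0.23]},{"travel":[0,0,0],"dr":[0,0,0.2]},{"travel":[0,0,0],"dr":[0,0,0]},{"travel":[0,0,0],"dr":[0,0,0]}]'; python3 go.py j 0 -10 150 0
```

```text
time_s: 53.03
eef_pos: [0.6468, -0.2358, 0.1932]
eef_rot: [-0.001, 0.693, 0.721, -0.001]
wrist_force: [0.0, -0.0, -1.6]
opening: 0.271
t=53.0 pos[ 0.6468 -0.2358  0.1932] yaw2.3 q6 -0.56 tilt0.11 trim dr[-0.004  0.     0.   ] F[ 0.  -0.  -1.6] op0.27
turn total dr_z -0.076 -> 1 rows of -0.076;  shift xyz [ 3.225 -0.724  0.288] ; xy in 13 rows of [ 0.248 -0.056]
```

```bash
python3 -m handwheel '[{"travel":[0,0,0],"dr":[0,0,-0.076]},{"travel":[0.255,-0.058,0],"dr":[0,0,0]},{"travel":[0.255,-0.058,0],"dr":[0,0,0]},{"travel":[0.255,-0.058,0],"dr":[0,0,0]},{"travel":[0.255,-0.058,0],"dr":[0,0,0]},{"travel":[0.255,-0.058,0],"dr":[0,0,0]},{"travel":[0.255,-0.058,0],"dr":[0,0,0]},{"travel":[0.255,-0.058,0],"dr":[0,0,0]},{"travel":[0.255,-0.058,0],"dr":[0,0,0]},{"travel":[0.255,-0.058,0],"dr":[0,0,0]},{"travel":[0.255,-0.058,0],"dr":[0,0,0]},{"travel":[0.255,-0.058,0],"dr":[0,0,0]},{"travel":[0.25,-0.058,0],"dr":[0,0,0]},{"travel":[0,0,0],"dr":[0,0,0]},{"travel":[0,0,0],"dr":[0,0,0]},{"travel":[0,0,0],"dr":[0,0,0]}]'; python3 go.py j 0 -12 80 0; python3 -c "
from h import *
snap('scene','s2')
im=snap('wrist','w11')"
```

```text
time_s: 54.37
eef_pos: [0.484, 0.2266, 0.191]
eef_rot: [-0.0, 0.658, 0.753, -0.0]
wrist_force: [0.7, 0.7, -3.0]
opening: 0.272
t=54.4 pos[0.484  0.2266 0.191 ] yaw7.8 q6 0.08 tilt0.06 trim dr[-0.002 -0.001 -0.   ] F[ 0.7  0.7 -3. ] op0.27
turn total dr_z 0.105 -> 1 rows of 0.105;  shift xyz [0.051 0.11  0.74 ] ; xy in 1 rows of [0.051 0.11 ]
```

View pics/w11.png

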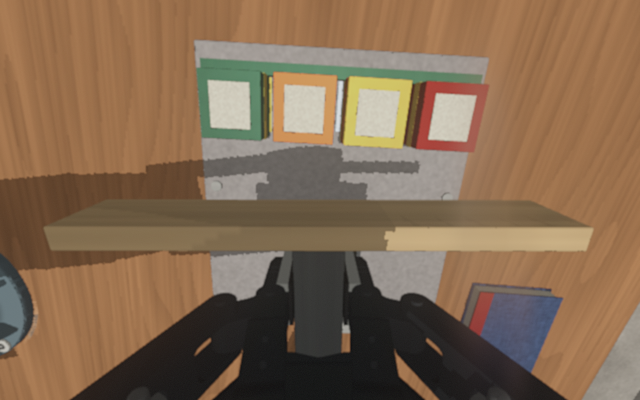

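```bash
python3 -m handwheel '[{"travel":[-0.005,0.11,0],"dr":[0,0,0.105]},{"travel":[0,0,0],"dr":[0,0,0]},{"travel":[0,0,0.13],"dr":[0,0,0]},{"travel":[0,0,0.13],"dr":[0,0,0]},{"travel":[0,0,0.13],"dr":[0,0,0]},{"travel":[0,0,0.13],"dr":[0,0,0]},{"travel":[0,0,0.13],"dr":[0,0,0]},{"travel":[0,0,0],"dr":[0,0,0]},{"travel":[0,0,0],"dr":[0,0,0]}]'; python3 go.py j 0 -20 23 0
```

```text
time_s: 55.22
eef_pos: [0.5076, 0.2148, 0.0917]
eef_rot: [0.001, 0.683, 0.731, 0.0]
wrist_force: [0.7, 0.0, -1.8]
opening: 0.276
t=55.2 pos[0.5076 0.2148 0.0917] yaw3.9 q6 0.12 tilt0.15 trim dr[ 0.004  0.003 -0.   ] F[ 0.7  0.  -1.8] op0.28
turn total dr_z -0.024 -> 1 rows of -0.024;  shift xyz [ 0.089 -0.041  0.458] ; xy in 1 rows of [ 0.089 -0.041]
```

```bash
python3 -m handwheel '[{"travel":[0.08,-0.041,0],"dr":[0,0,-0.024]},{"travel":[0,0,0],"dr":[0,0,0]},{"travel":[0,0,0.1],"dr":[0,0,0]},{"travel":[0,0,0.1],"dr":[0,0,0]},{"travel":[0,0,0.1],"dr":[0,0,0]},{"travel":[0,0,0],"dr":[0,0,0]},{"travel":[0,0,0],"dr":[0,0,0]}]'; python3 go.py j 0 -15 23 0
```

```text
time_s: 55.8
eef_pos: [0.5068, 0.2276, 0.0551]
eef_rot: [0.005, 0.677, 0.736, 0.006]
wrist_force: [0.1, 0.5, -2.6]
opening: 0.277
t=55.8 pos[0.5068 0.2276 0.0551] yaw4.7 q6 0.13 tilt0.93 trim dr[ 0.031 -0.    -0.   ] F[ 0.1  0.5 -2.6] op0.28
turn total dr_z 0.004 -> 1 rows of 0.004;  shift xyz [ 0.036 -0.043  0.214] ; xy in 1 rows of [ 0.036 -0.043]
```

```bash
python3 -m handwheel '[{"travel":[0.02,-0.045,0],"dr":[0.031,0,0]},{"travel":[0,0,0],"dr":[0,0,0]},{"travel":[0,-0.01,0.07],"dr":[0,0,0]},{"travel":[0,-0.01,0.07],"dr":[0,0,0]},{"travel":[0,0,0.04],"dr":[0,0,0]},{"travel":[0,0,0],"dr":[0,0,0]},{"travel":[0,0,0],"dr":[0,0,0]}]'; python3 go.py j 0 -10 23 0
```

```text
time_s: 56.38
eef_pos: [0.4988, 0.2312, 0.0304]
eef_rot: [0.002, 0.677, 0.736, 0.002]
wrist_force: [0.5, 0.2, -2.8]
opening: 0.266
t=56.4 pos[0.4988 0.2312 0.0304] yaw4.8 q6 0.13 tilt0.33 trim dr[ 0.011 -0.002 -0.   ] F[ 0.5  0.2 -2.8] op0.27
turn total dr_z 0.006 -> 1 rows of 0.006;  shift xyz [0.042 0.009 0.049] ; xy in 1 rows of [0.042 0.009]
```

```bash
python3 -m handwheel '[{"travel":[0.02,0.009,0.02],"dr":[0.011,0,0.006]},{"travel":[0,0,0.03],"dr":[0,0,0]},{"travel":[0,0,0],"dr":[0,0,0]},{"travel":[0,0,0],"dr":[0,0,0]}]'; python3 go.py j 0 -5 23 0
```

```text
time_s: 56.72
eef_pos: [0.5012, 0.2349, 0.0229]
eef_rot: [-0.0, 0.678, 0.735, 0.001]
wrist_force: [-1.3, -0.2, -1.3]
opening: 0.271
t=56.7 pos[0.5012 0.2349 0.0229] yaw4.6 q6 0.14 tilt0.10 trim dr[ 0.001 -0.003 -0.   ] F[-1.3 -0.2 -1.3] op0.27
turn total dr_z -0.001 -> 1 rows of -0.001;  shift xyz [ 0.051 -0.009 -0.001] ; xy in 1 rows of [ 0.051 -0.009]
```

```bash
python3 -m handwheel '[{"travel":[0.015,-0.005,0],"dr":[0,0,0]},{"travel":[0.015,0,0],"dr":[0,0,0]},{"travel":[0.015,0,0],"dr":[0,0,0]},{"travel":[0,0,0],"dr":[0,0,0]}]'; python3 go.py j 0 -5 23 0; python3 -m handwheel '[{"travel":[0.012,0,0],"dr":[0,0,0]},{"travel":[0.012,0,0],"dr":[0,0,0]},{"travel":[0.012,0,0],"dr":[0,0,0]}]'; python3 go.py j 0 -5 23 0
```

```text
time_s: 57.05
eef_pos: [0.5003, 0.242, 0.0229]
eef_rot: [-0.0, 0.678, 0.735, 0.001]
wrist_force: [-0.9, 0.1, -0.7]
opening: 0.269
t=57.0 pos[0.5003 0.242  0.0229] yaw4.6 q6 0.16 tilt0.09 trim dr[ 0.002 -0.002 -0.   ] F[-0.9  0.1 -0.7] op0.27
turn total dr_z -0.001 -> 1 rows of -0.001;  shift xyz [ 0.004 -0.007 -0.001] ; xy in 1 rows of [ 0.004 -0.007]
time_s: 57.3
eef_pos: [0.5, 0.2442, 0.023]
eef_rot: [0.002, 0.678, 0.735, -0.002]
wrist_force: [0.4, -14.1, 2.9]
opening: 0.271
t=57.3 pos[0.5    0.2442 0.023 ] yaw4.7 q6 0.17 tilt0.32 trim dr[ 0.     0.011 -0.   ] F[  0.4 -14.1   2.9] op0.27
turn total dr_z 0.002 -> 1 rows of 0.002;  shift xyz [-0.011 -0.007 -0.   ] ; xy in 1 rows of [-0.011 -0.007]
```

```bash
python3 -m handwheel '[{"travel":[0,0,0],"dr":[0,0,0]},{"travel":[0,0,0],"dr":[0,0,0]},{"travel":[0,0,0],"dr":[0,0,0]},{"travel":[0,0,0],"dr":[0,0,0]},{"travel":[0,0,0],"dr":[0,0,0]},{"travel":[0,0,-0.08],"dr":[0,0,0]},{"travel":[0,0,-0.15],"dr":[0,0,0]},{"travel":[0,0,-0.2],"dr":[0,0,0]},{"travel":[0,0,-0.25],"dr":[0,0,0]},{"travel":[0,0,-0.25],"dr":[0,0,0]},{"travel":[0,0,-0.25],"dr":[0,0,0]},{"travel":[0,0,0],"dr":[0,0,0.2]},{"travel":[0,0,0],"dr":[0,0,0.2]},{"travel":[0,0,0],"dr":[0,0,0.2]},{"travel":[0,0,0],"dr":[0,0,0]},{"travel":[0,0,0],"dr":[0,0,0]}]' 0.2; python3 go.py j -44.4 -281.5 150 -21.7; python3 -c "
from h import *
snap('wrist','w12')"
```

```text
time_s: 58.63
eef_pos: [0.5001, 0.2478, 0.2205]
eef_rot: [0.003, 0.787, 0.617, 0.004]
wrist_force: [-0.0, -0.9, -0.5]
opening: 0.601
t=58.6 pos[0.5001 0.2478 0.2205] yaw-13.8 q6 0.49 tilt0.57 trim dr[ 0.019 -0.003 -0.   ] F[-0.  -0.9 -0.5] op0.60
turn total dr_z 0.108 -> 1 rows of 0.108;  shift xyz [-1.857  0.411  0.47 ] ; xy in 8 rows of [-0.232  0.051]
```

View pics/w12.png

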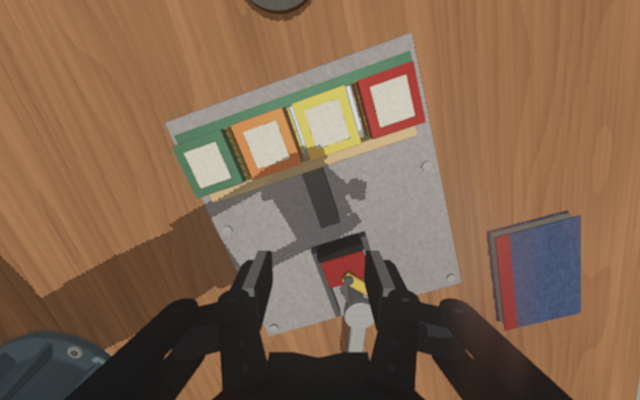

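```bash
python3 -m handwheel '[{"travel":[0,0,0],"dr":[0.019,0,0.108]},{"travel":[-0.24,0.053,0],"dr":[0,0,0]},{"travel":[-0.24,0.053,0],"dr":[0,0,0]},{"travel":[-0.24,0.053,0],"dr":[0,0,0]},{"travel":[-0.24,0.053,0],"dr":[0,0,0]},{"travel":[-0.24,0.053,0],"dr":[0,0,0]},{"travel":[-0.24,0.053,0],"dr":[0,0,0]},{"travel":[-0.24,0.053,0],"dr":[0,0,0]},{"travel":[0,0,0],"dr":[0,0,0]},{"travel":[0,0,0],"dr":[0,0,0]}]'; python3 go.py j -44.4 -281.5 130 -21.7
```

```text
time_s: 59.52
eef_pos: [0.4779, -0.0184, 0.2171]
eef_rot: [-0.003, 0.795, 0.607, -0.001]
wrist_force: [-0.6, 0.8, 0.8]
opening: 0.604
t=59.5 pos[ 0.4779 -0.0184  0.2171] yaw-15.3 q6 -0.02 tilt0.40 trim dr[-0.013 -0.004 -0.   ] F[-0.6  0.8  0.8] op0.60
turn total dr_z 0.060 -> 1 rows of 0.060;  shift xyz [-0.118  0.031  0.581] ; xy in 1 rows of [-0.118  0.031]
```

```bash
python3 -m handwheel '[{"travel":[-0.118,0.031,0],"dr":[-0.013,0,0.06]},{"travel":[0,0,0],"dr":[0,0,0]},{"travel":[0,0,0.12],"dr":[0,0,0]},{"travel":[0,0,0.13],"dr":[0,0,0]},{"travel":[0,0,0.13],"dr":[0,0,0]},{"travel":[0,0,0.13],"dr":[0,0,0]},{"travel":[0,0,0],"dr":[0,0,0]},{"travel":[0,0,0],"dr":[0,0,0]}]'; python3 go.py j -44.4 -281.5 80 -21.7
```

```text
time_s: 60.18
eef_pos: [0.4785, -0.0292, 0.1383]
eef_rot: [-0.002, 0.799, 0.601, 0.002]
wrist_force: [-0.7, 0.2, 1.0]
opening: 0.604
t=60.2 pos[ 0.4785 -0.0292  0.1383] yaw-16.1 q6 -0.03 tilt0.28 trim dr[-0.002 -0.009  0.   ] F[-0.7  0.2  1. ] op0.60
turn total dr_z 0.034 -> 1 rows of 0.034;  shift xyz [-0.05   0.006  0.389] ; xy in 1 rows of [-0.05   0.006]
```

```bash
python3 -m handwheel '[{"travel":[-0.05,0.006,0],"dr":[0,-0.009,0.034]},{"travel":[0,0,0],"dr":[0,0,0]},{"travel":[0,0,0.1],"dr":[0,0,0]},{"travel":[0,0,0.1],"dr":[0,0,0]},{"travel":[0,0,0.1],"dr":[0,0,0]},{"travel":[0,0,0.06],"dr":[0,0,0]},{"travel":[0,0,0],"dr":[0,0,0]},{"travel":[0,0,0],"dr":[0,0,0]}]'; python3 go.py j -44.4 -281.5 80 -21.7
```

```text
time_s: 60.85
eef_pos: [0.484, -0.0374, 0.0917]
eef_rot: [0.006, 0.803, 0.595, 0.004]
wrist_force: [0.2, -0.1, 0.1]
opening: 0.601
t=60.9 pos[ 0.484  -0.0374  0.0917] yaw-16.9 q6 -0.03 tilt0.78 trim dr[0.026 0.001 0.   ] F[ 0.2 -0.1  0.1] op0.60
turn total dr_z 0.005 -> 1 rows of 0.005;  shift xyz [-0.009 -0.045  0.078] ; xy in 1 rows of [-0.009 -0.045]
```

```bash
python3 -m handwheel '[{"travel":[-0.009,-0.045,0.04],"dr":[0.026,0,0]},{"travel":[0,0,0.035],"dr":[0,0,0]},{"travel":[0,0,0],"dr":[0,0,0]},{"travel":[0,0,0],"dr":[0,0,0]},{"travel":[0,0,0],"dr":[0,0,0]}]' -0.35; python3 lev.py; python3 -m handwheel '[{"travel":[0.003,0.07,0],"dr":[0,0,-0.167]},{"travel":[0.003,0.07,0],"dr":[0,0,-0.167]},{"travel":[0.003,0.07,0],"dr":[0,0,-0.167]},{"travel":[0.003,0.07,0],"dr":[0,0,-0.167]},{"travel":[0.003,0.07,0],"dr":[0,0,-0.167]},{"travel":[0.003,0.07,0],"dr":[0,0,-0.167]},{"travel":[0.003,0.07,0],"dr":[0,0,-0.167]},{"travel":[0.003,0.07,0],"dr":[0,0,-0.167]}]'; python3 lev.py
```

```text
time_s: 61.27
eef_pos: [0.4785, -0.0374, 0.0824]
eef_rot: [0.002, 0.803, 0.595, 0.001]
wrist_force: [-0.5, -1.0, -0.1]
opening: 0.326
lever ang 110.98997323922806 r 0.1203190828595278
t=61.3 pos[ 0.4785 -0.0374  0.0824] yaw-16.9 q6 -0.03 tilt0.19 trim dr[ 0.006  0.001 -0.   ] F[-0.5 -1.  -0.1] op0.33
turn total dr_z -0.000 -> 0 rows of -0.000;  shift xyz [0. 0. 0.] ; xy in 0 rows of [0. 0.]
time_s: 61.93
eef_pos: [0.5545, -0.0336, 0.0816]
eef_rot: [-0.006, 0.538, 0.843, -0.006]
wrist_force: [-5.5, -4.5, 3.2]
opening: 0.326
lever ang 73.96624504715027 r 0.11935166246630324
t=61.9 pos[ 0.5545 -0.0336  0.0816] yaw25.0 q6 -0.70 tilt1.01 trim dr[-0.033 -0.007  0.   ] F[-5.5 -4.5  3.2] op0.33
turn total dr_z -0.000 -> 0 rows of -0.000;  shift xyz [0. 0. 0.] ; xy in 0 rows of [0. 0.]
```

```bash
python3 -m handwheel '[{"travel":[0.003,0.075,0],"dr":[-0.033,-0.007,-0.14]},{"travel":[0.003,0.07,0],"dr":[0,0,-0.15]},{"travel":[0.003,0.07,0],"dr":[0,0,-0.16]},{"travel":[0.003,0.07,0],"dr":[0,0,-0.16]},{"travel":[0.003,0.07,0],"dr":[0,0,-0.16]},{"travel":[0.003,0.07,0],"dr":[0,0,-0.16]},{"travel":[0.003,0.07,0],"dr":[0,0,-0.16]}]'; python3 lev.py
```

```text
time_s: 62.52
eef_pos: [0.6076, 0.0062, 0.0815]
eef_rot: [-0.004, 0.264, 0.964, -0.009]
wrist_force: [-3.3, -7.0, 1.1]
opening: 0.33
lever ang 41.659255620804466 r 0.11925422667349965
t=62.5 pos[0.6076 0.0062 0.0815] yaw59.3 q6 -1.20 tilt1.10 trim dr[-0.036 -0.006 -0.   ] F[-3.3 -7.   1.1] op0.33
turn total dr_z -0.000 -> 0 rows of -0.000;  shift xyz [0. 0. 0.] ; xy in 0 rows of [0. 0.]
```

```bash
python3 -m handwheel '[{"travel":[0.003,0.078,0],"dr":[-0.036,-0.006,-0.12]},{"travel":[0.003,0.078,0],"dr":[0,0,-0.13]},{"travel":[0.003,0.078,0],"dr":[0,0,-0.14]},{"travel":[0.003,0.078,0],"dr":[0,0,-0.15]},{"travel":[0.003,0.075,0],"dr":[0,0,-0.15]},{"travel":[0.003,0.07,0],"dr":[0,0,-0.15]}]'; python3 lev.py
```

```text
time_s: 63.02
eef_pos: [0.6322, 0.0671, 0.0819]
eef_rot: [0.001, 0.038, 0.999, -0.003]
wrist_force: [-1.3, 4.6, 0.3]
opening: 0.326
lever ang 9.845495852884198 r 0.12019715969864107
t=63.0 pos[0.6322 0.0671 0.0819] yaw85.7 q6 -1.57 tilt0.41 trim dr[-0.013  0.005  0.   ] F[-1.3  4.6  0.3] op0.33
turn total dr_z -0.000 -> 0 rows of -0.000;  shift xyz [0. 0. 0.] ; xy in 0 rows of [0. 0.]
```

```bash
python3 -m handwheel '[{"travel":[0.003,0.07,0],"dr":[-0.013,0,-0.15]},{"travel":[0.003,0.06,0],"dr":[0,0,-0.14]},{"travel":[0,0,0],"dr":[0,0,0]},{"travel":[0,0,0],"dr":[0,0,0]}]'; python3 lev.py;  python3 -m handwheel '[{"travel":[0,0.02,0],"dr":[0,0,0]},{"travel":[0,0.015,0],"dr":[0,0,0]},{"travel":[0,0,0],"dr":[0,0,0]}]'; python3 lev.py
```

```text
time_s: 63.35
eef_pos: [0.6317, 0.0918, 0.0818]
eef_rot: [0.001, -0.044, 0.999, 0.002]
wrist_force: [0.2, -0.4, 0.3]
opening: 0.325
lever ang -1.967088911802274 r 0.11998194653686768
t=63.4 pos[0.6317 0.0918 0.0818] yaw95.1 q6 -1.70 tilt0.23 trim dr[ 0.007  0.004 -0.   ] F[ 0.2 -0.4  0.3] op0.32
turn total dr_z -0.000 -> 0 rows of -0.000;  shift xyz [0. 0. 0.] ; xy in 0 rows of [0. 0.]
time_s: 63.6
eef_pos: [0.6318, 0.0914, 0.0818]
eef_rot: [0.001, -0.041, 0.999, -0.002]
wrist_force: [-0.8, 0.1, -0.8]
opening: 0.325
lever ang -1.7717040141508615 r 0.1201025966360653
t=63.6 pos[0.6318 0.0914 0.0818] yaw94.7 q6 -1.69 tilt0.26 trim dr[-0.008  0.003 -0.   ] F[-0.8  0.1 -0.8] op0.32
turn total dr_z -0.000 -> 0 rows of -0.000;  shift xyz [0. 0. 0.] ; xy in 0 rows of [0. 0.]
```

```bash
python3 -m handwheel '[{"travel":[0,0,0],"dr":[0,0,0]},{"travel":[0,0,0],"dr":[0,0,0]},{"travel":[0,0,0],"dr":[0,0,0]},{"travel":[0,0,-0.1],"dr":[0,0,0]},{"travel":[0,0,-0.2],"dr":[0,0,0]},{"travel":[0,0,-0.25],"dr":[0,0,0]},{"travel":[0,0,-0.25],"dr":[0,0,0]},{"travel":[0,0,-0.25],"dr":[0,0,0]},{"travel":[0,0,-0.25],"dr":[0,0,0]},{"travel":[0,0.2,-0.1],"dr":[0,0,0]},{"travel":[0,0.2,0],"dr":[0,0,0]},{"travel":[-0.2,0,0],"dr":[0,0,0]},{"travel":[0,0,0],"dr":[0,0,0]},{"travel":[0,0,0],"dr":[0,0,0]}]' 0.3; python3 - <<'E'
from go import *
snap('wrist','w13'); a=cv2.imread('pics/w13.png'); k=load('w13')
for P in [(120,-170,108),(0,-170,74),(-120,30,52),(120,30,52),(0,-52,52),(0,-52,12),(-150,-215,12),(150,120,12)]:
    u=proj(k,jig(*P))[0]; cv2.drawMarker(a,tuple(int(round(v)) for v in u),(255,0,255),0,10,1)
cv2.imwrite('pics/w13m.png',cv2.resize(a,None,fx=1.25,fy=1.25,interpolation=cv2.INTER_CUBIC))
E
```

```text
time_s: 64.77
eef_pos: [0.656, 0.1554, 0.3008]
eef_rot: [-0.001, -0.035, 0.999, 0.0]
wrist_force: [-0.5, 0.8, 0.3]
opening: 0.649
```

View pics/w13m.png

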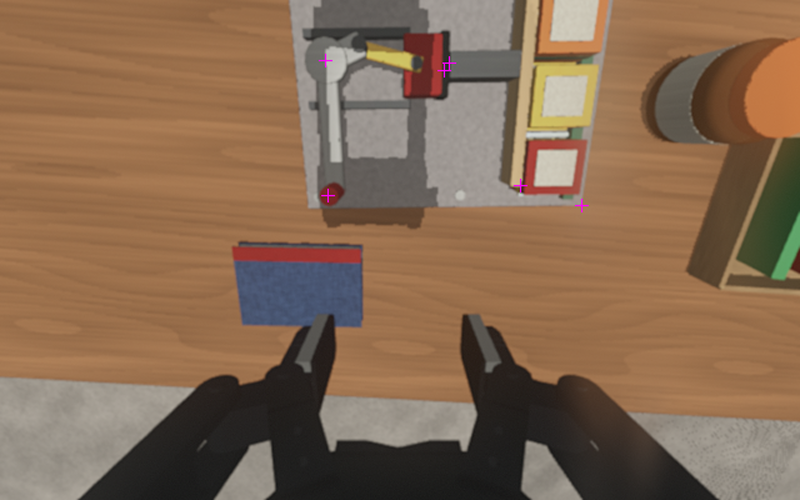

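The lever is closed: its handle at (332,193) matches the predicted closed spot (328,195). The pad touches the stem end at (447,66), and the straightedge lies on the row. One last look at the whole jig from the side camera.

```bash
python3 - <<'E'
from h import *
snap('side','d2'); a=cv2.imread('pics/d2.png')[140:240,215:355]
cv2.imwrite('pics/d2c.png',cv2.resize(a,None,fx=5.6,fy=5.6,interpolation=cv2.INTER_CUBIC))
E
```

```text
(no output)
```

View pics/d2c.png

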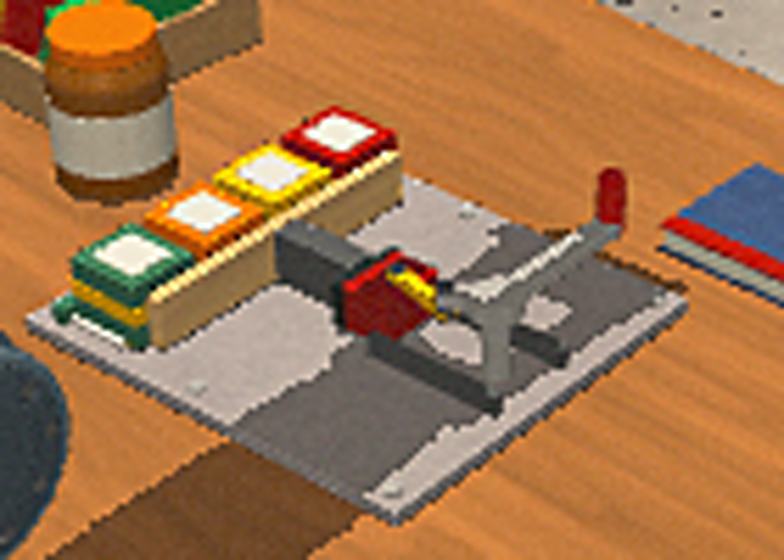

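All four cartons stand in line, the T-square lies flush on the row, the pad is on the stem and the lever is closed. Handing in.

```bash
python3 -c "
from bench import ctrl
print(ctrl.hand_in())"
```

```text
the job is handed in; nothing more can be done
None
```

The job was done in the order asked and handed in at about 65 s of the 210 s; the hand-in gives no verdict.

- **Lever open:** I swung the lever to about 1.95 rad before moving anything else, and it stayed open until the T-square was down.
- **Cartons:** All four were there, standing upright against the fence: green in bay 0, orange in bay 1, yellow in bay 2 and red in bay 3. The yellow one was knocked about 5 cm aside during the run. I found it again with the wrist camera before gripping it.
- **T-square:** I pushed it flush onto the row with about 14 N.
- **Lever closed:** I then swung the lever back past its high point, and it snapped shut.

**Last checks:**
- The wrist and side pictures show the lever closed, the pad on the end of the stem, and the straightedge along all four cartons.
- The jar and the ledger look unmoved. The tub was not in the last two pictures, but nothing came near it.
- The robot was clear of everything, with wrist force near zero.

**Disagreements:**
- My first jig position was about 7 mm off, because I took the divider ends wrongly. I corrected it from the plate corners.
- At flush contact the T-square read about 1.5 mm nearer the fence than expected, which is within the roughly 2 mm calibration error.
- With my gripper cage against the closed lever it read about -1.8°, which is play in the cage.

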